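# Make up the two refractometer kits

## Task

Make up the two refractometer kits: put the amber vial with the white cap and the syringe with the black plunger into the blue tray, and the green-stoppered flask, the black calibration block and the syringe with the orange plunger into the yellow tray. Lay each syringe flat along the long bay of its tray and set each other piece upright in a square pocket of its own, nothing resting on a ridge. Leave the red-capped vial and the beaker standing where they are.

Things in the scene. Friction and masses are not known exactly. Their poses are not given: they have to be found in the camera images.
- tray_blue: Shallow blue plastic tray, 132 x 132 mm, fixed. Origin: centre of its underside, z up. Floor 4 mm above the origin; 4 mm wide ridges round the edge and between compartments rise 5 mm above the floor (tops at 9 mm). Compartments: a long bay, 124 (tray's x) x 60 mm, centred at x 0, y +32 mm; two square pockets, 60 x 60 mm, centred at x -32, y -32 mm and x +32, y -32 mm.
- tray_yellow: Shallow yellow plastic tray, 132 x 132 mm, fixed. Origin: centre of its underside, z up. Floor 4 mm above the origin; 4 mm wide ridges round the edge and between compartments rise 5 mm above the floor (tops at 9 mm). Compartments: a long bay, 124 (tray's x) x 60 mm, centred at x 0, y +32 mm; two square pockets, 60 x 60 mm, centred at x -32, y -32 mm and x +32, y -32 mm.
- vial_white: Upright round sample vial of amber glass, paper label and white screw cap (fixed on). Body 28 mm diameter up to z 42 mm, cap 24 mm diameter from z 46 to 60 mm. Origin: centre of the underside, z up. Mass about 35 g.
- flask: Small upright conical flask of clear glass with a green stopper (one rigid piece). Base 34 mm diameter, narrowing from z 4 mm to a 16 mm diameter neck at z 34 mm; stopper 19 mm diameter, from z 46 to 60 mm (the top), to be gripped. Origin: centre of the underside, z up. Mass about 40 g.
- block: Black calibration block lying flat, 36 mm (its x) x 26 mm (its y) x 22 mm high, with a bright metal plate in its top. Origin: centre of the underside, z up. Mass about 60 g.
- syringe_black: Syringe lying flat, white with black thumb disc and black barrel band, 100 mm long along its x. Origin: underside, mid length, z up. Barrel 26 mm diameter, x -30 to +40 mm, axis 13 mm above the origin; flange at x -32 mm, 4 mm thick, 36 wide (y), 26 high, stops rolling; rod and 23 mm thumb disc to x -50; 8 mm nozzle to x +50. About 35 g.
- syringe_orange: Syringe lying flat, white with orange thumb disc and orange barrel band, 100 mm long along its x. Origin: underside, mid length, z up. Barrel 26 mm diameter, x -30 to +40 mm, axis 13 mm above the origin; flange at x -32 mm, 4 mm thick, 36 wide (y), 26 high, stops rolling; rod and 23 mm thumb disc to x -50; 8 mm nozzle to x +50. About 35 g.
- vial_red: Upright round sample vial of amber glass, paper label and red screw cap (fixed on). Body 28 mm diameter up to z 42 mm, cap 24 mm diameter from z 46 to 60 mm. Origin: centre of the underside, z up. Mass about 35 g. Not part of either kit: leave it alone.
- beaker: Small empty clear glass beaker, 42 mm diameter, 56 mm high. Origin: centre of the underside, z up. Not part of either kit: leave it alone.
There are look-alikes about, which are no part of the job. Leave any turquoise look-alike of the flask alone.

How it is judged:
By the outcome, as a careful person would: the job done as asked, in the order asked, and still so for the second after the job is handed in, with the robot touching nothing.
It also fails if it takes over 122 s, if anything falls off the work surface, if the arm or the gripper's body presses on something with over 40 N, if the wrist force passes 120 N, or if a joint passes its speed limit or range.

## Robot

A 6-joint arm with a two-finger parallel gripper is mounted at the origin on the work surface. World frame = base frame: x ahead of the robot, y to its left, z up, the work surface at z = 0. Lengths are in mm, angles in rad, forces in N, time in s.
With the tool pointing down it reaches from about 400 to 825 mm from the base axis. Payload 7 kg.
Tool frame: the origin (TCP) lies at the very end of the fingers, on their centre line; the grasp point (between the pads) lies 19 mm behind it; z points along the fingers, x is the direction in which the jaws open and shut, and the axes are right-handed (so a half turn about z gives the same grasp; the last joint's range is limited). The gripper opens to 88 mm and grips with 3 to 60 N. Pads are 19 mm wide; open, the fingers measure 130 mm over their backs; the gripper's body (78 mm by 193 mm) begins 47 mm behind the grasp point.
Start: joints at [-0.863, 0.359, 0.012, 0, -1.224, -0.288], TCP at [275.087, -616.378, 191.561] pointing down, gripper open.
Joint ranges: [-3.07, 3.07], [-1.43, 2.12], [-1.02, 1.25], [-3.03, 1.67], [-3.05, -0], [-3.03, 3.03]. Speed limits (rad/s): [2.39, 2.39, 3.01, 3.14, 3.14, 3.14].

## Interface

Orientations are given as a unit quaternion [w, x, y, z].
In Python, from bench import * gives the robot as it stands. The module is installed in compiled form; this text tells all that it offers.
- The arm moves only by the shell command python3 -m creep 'ROWS'. ROWS is JSON, a list of rows, each an object of numbers: "gripper": the opening, from 0 (shut) to 1 (fully open); "dx", "dy", "dz": the shift along the tool's x, y, z in units of 50 mm (1.0 is 50 mm); "rx", "ry", "rz": the turn, a rotation vector about the tool's x, y, z in units of 5 degrees (1.0 is 5 degrees). A call has 1 to 20 rows; each row is the pose to reach, as a shift and turn from the pose measured when the call began, along the tool's axes at that moment; what a row does not reach only later rows make up. A row lasts 1/8 s, in which the tool goes at most 62.5 mm and 10.7 degrees, less where a joint would pass 70% of its speed; a pose out of reach is approached as far as the arm can. A call with a gripper value outside its range is refused whole. The fingers move at their own pace and stop on an object; the grip force is fixed at half the most. Time passes only in rows, so rows that repeat a pose let the fingers close. It gives the time, the measured TCP pose, the force and the opening at its end, in the units of the state.
- read_state(): the state, without advancing time (a new reading comes with each control period).
- camera(name): name is "scene" or "side" or "wrist"; returns a dict with "img" (420x560x3 uint8, red, green, blue), "fx", "fy", "cx", "cy" (pixels), "dist_coeffs" ([k1, k2, p1, p2, k3] as OpenCV has them; the pictures are not rectified), "xyz" and "rotation" of the camera in the world; the wrist camera has in their place "hand_eye" (4x4, takes a point from camera to tool coordinates, whose origin is the TCP and whose axes are the tool frame's). Camera axes: x right, y up, looking along -z (the intrinsics and any distortion apply to the point x, -y, -z); pixel columns grow to the right and rows downward; lengths in mm; the calibration is good to about 2 mm. A picture is of the moment at which its call begins: read the wrist's pose just before it. There is no depth.
- job_done(): hands the job in, once; it reports no verdict.
The state is a dict: "clock": time; "qpos": joint angles; "dq": joint speeds; "effort": joint torques, N m; "tcp_pos": TCP position; "tool_rot": TCP orientation; "contact_force": force on the tool from outside, world axes, zero at the start; "moment": the same for the moment, N m; "width": finger opening in mm.
Only numpy, scipy, OpenCV 4.12 (cv2) and the standard library are available. Lean on these libraries where they do the work, as an engineer would, in place of code of your own. Each camera call takes 0.05 s, during which the arm holds its last target.

## Working session

There is one attempt and no reset: what is moved stays moved. The work goes in short steps, Python scripts to look and compute and a shell command to move; the robot and the scene stay as the last step left them, time stands still between calls to the robot, and variables do not carry over. Pictures are saved under pics/ and viewed, and the job is handed in when it is done.

```bash
ls; mkdir -p pics
python3 - <<'E'
from bench import *
import cv2
print(read_state())
for n in ("scene","side","wrist"):
    c=camera(n); cv2.imwrite(f"pics/{n}0.png",c["img"][:,:,::-1])
    print(n,{k:v for k,v in c.items() if k!="img"})
print(read_state()["clock"])
E
```

```text
pics
{'clock': 0.0, 'qpos': array([-8.62876236e-01,  3.59368474e-01,  1.10676207e-02, -3.50561454e-04,
       -1.22412583e+00, -2.88114841e-01]), 'dq': array([-1.93613759e-03, -1.33708725e-03, -9.78232791e-05,  1.14772433e-03,
       -3.06238615e-04, -2.53885192e-04]), 'effort': array([ 3.24252669e-04, -5.82723498e+01,  2.93041545e+01,  6.99675098e+00,
        6.74502837e-03, -2.27330665e-04]), 'tcp_pos': array([ 274.87013818, -615.89225947,  190.63839833]), 'tool_rot': array([-7.35036424e-04,  5.44300461e-01,  8.38889931e-01,  3.89101433e-04]), 'contact_force': array([ 1.06068525, -0.17030223, -0.8687979 ]), 'moment': array([-0.04257099,  0.00711801, -0.00230858]), 'width': 87.67962866992482}
scene {'fx': 383.93849955082385, 'fy': 383.93849955082385, 'cx': 281.7029945464768, 'cy': 210.61602835894524, 'dist_coeffs': array([-0.07845058,  0.        ,  0.        ,  0.        ,  0.        ]), 'xyz': array([823.41101205, 420.42007471, 607.18791359]), 'rotation': array([0.23319195, 0.09326367, 0.33887198, 0.90669134])}
side {'fx': 395.99073858833975, 'fy': 395.99073858833975, 'cx': 279.2980879221399, 'cy': 208.83405379295667, 'dist_coeffs': array([-0.08202142,  0.        ,  0.        ,  0.        ,  0.        ]), 'xyz': array([ 247.97727803, -549.53023365,  442.0706828 ]), 'rotation': array([ 0.84733841,  0.46420934, -0.12991069, -0.22282394])}
wrist {'fx': 349.46577069788617, 'fy': 349.46577069788617, 'cx': 276.6118860397622, 'cy': 208.4195478220488, 'dist_coeffs': array([-0.03798821,  0.        ,  0.        ,  0.        ,  0.        ]), 'hand_eye': array([[ 9.99999262e-01, -6.02378230e-04,  1.05497072e-03,
         4.29204076e-01],
       [-2.80108159e-04, -9.59337837e-01, -2.82260229e-01,
        -7.63918197e+01],
       [ 1.18210074e-03,  2.82259725e-01, -9.59337297e-01,
        -1.93046296e+02],
       [ 0.00000000e+00,  0.00000000e+00,  0.00000000e+00,
         1.00000000e+00]])}
0.15
```

View pics/scene0.png

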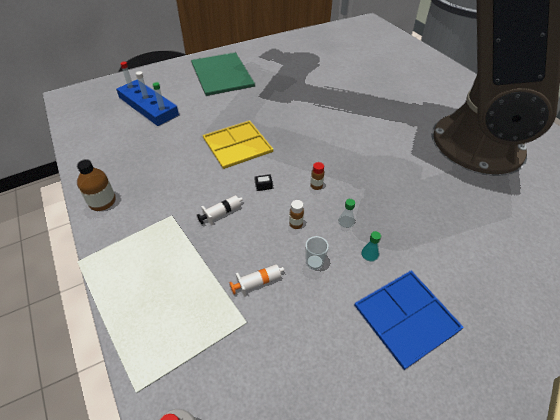

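View pics/side0.png

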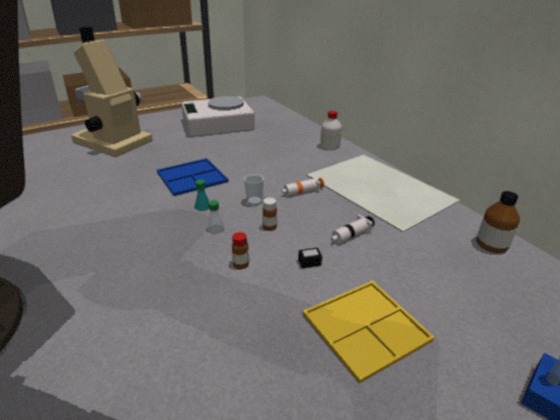

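View pics/wrist0.png

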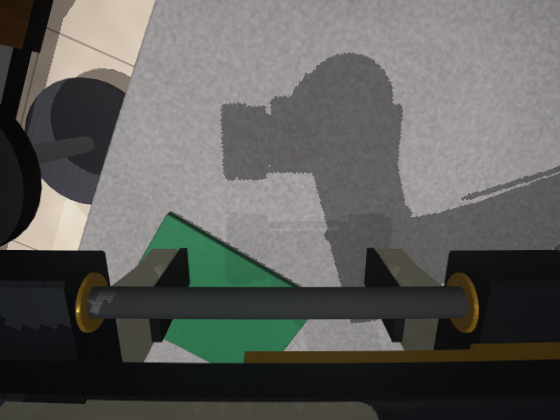

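The scene view shows the white vial at (297,214), red vial (317,176), clear green-stoppered flask (349,212), turquoise look-alike (372,246), beaker (316,253), block (263,182), black syringe (220,209), orange syringe (259,279), yellow tray (238,143) and blue tray (408,318). The wrist view shows only the bench and a green mat.

There are two candidates for the flask: (349,212), which is clear glass, and (372,246), which is turquoise. The clear one fits. I'll enlarge the area to confirm.

```bash
cat > h.py <<'E'
from bench import *
import numpy as np, cv2
from scipy.spatial.transform import Rotation as R
def rot(q): return R.from_quat([q[1],q[2],q[3],q[0]]).as_matrix()
def cam(n):
    s=read_state(); c=camera(n)
    if n=="wrist":
        T=np.eye(4);T[:3,:3]=rot(s["tool_rot"]);T[:3,3]=s["tcp_pos"]
        M=T@c["hand_eye"]; c["P"]=M[:3,3]; c["Rm"]=M[:3,:3]
    else: c["P"]=np.array(c["xyz"]); c["Rm"]=rot(c["rotation"])
    c["K"]=np.array([[c["fx"],0,c["cx"]],[0,c["fy"],c["cy"]],[0,0,1.]])
    return c
def ray(c,uv):
    p=cv2.undistortPoints(np.array(uv,float).reshape(-1,1,2),c["K"],c["dist_coeffs"])[:,0]
    d=np.c_[p[:,0],-p[:,1],-np.ones(len(p))]@c["Rm"].T
    return d/np.linalg.norm(d,axis=1,keepdims=True)
def onz(c,uv,z):
    d=ray(c,uv); return c["P"]+d*((z-c["P"][2])/d[:,2])[:,None]
def proj(c,X):
    Y=(np.atleast_2d(X)-c["P"])@c["Rm"]; Y=Y*[1,-1,-1]
    return cv2.projectPoints(Y,np.zeros(3),np.zeros(3),c["K"],c["dist_coeffs"])[0][:,0]
def tri(c1,u1,c2,u2):
    d1=ray(c1,u1)[0];d2=ray(c2,u2)[0]
    A=np.c_[d1,-d2];t=np.linalg.lstsq(A,c2["P"]-c1["P"],rcond=None)[0]
    a=c1["P"]+t[0]*d1;b=c2["P"]+t[1]*d2
    return (a+b)/2,np.linalg.norm(a-b)
def blob(mask,box):
    m=np.zeros_like(mask);x0,y0,x1,y1=box;m[y0:y1,x0:x1]=mask[y0:y1,x0:x1]
    n,l,st,ce=cv2.connectedComponentsWithStats(m.astype(np.uint8))
    i=1+np.argmax(st[1:,4]);return ce[i],st[i],(l==i)
E
python3 - <<'E'
from h import *
a=camera("scene")["img"][:,:,::-1];b=camera("side")["img"][:,:,::-1]
cv2.imwrite("pics/a1.png",cv2.resize(a[150:310,190:410],None,fx=3.6,fy=3.6,interpolation=2))
cv2.imwrite("pics/b1.png",cv2.resize(b[150:290,170:390],None,fx=3.6,fy=3.6,interpolation=2))
E
```

```text
(no output)
```

View pics/a1.png

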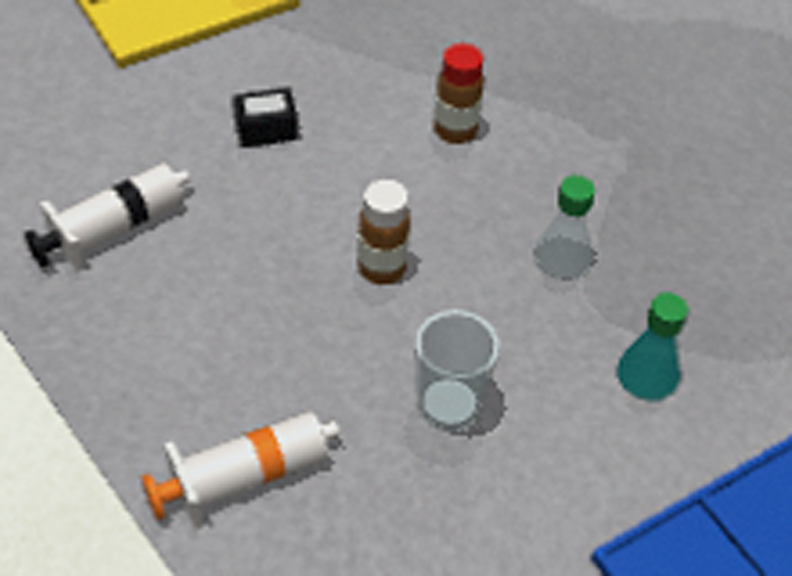

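View pics/b1.png

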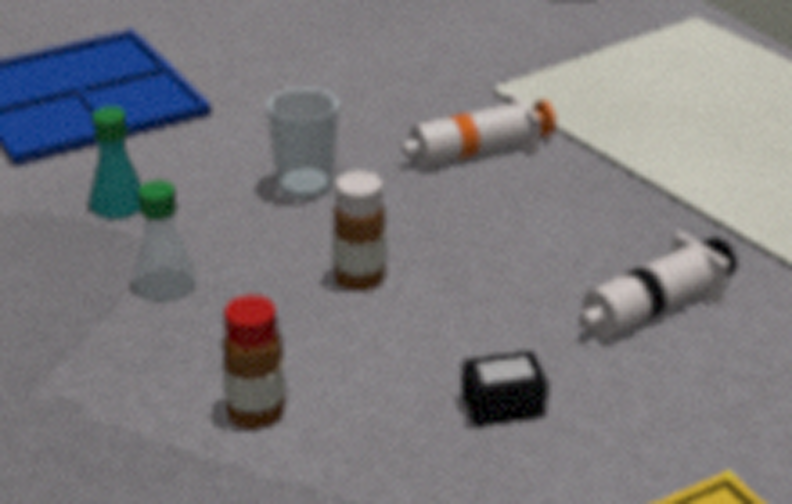

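The crop confirms it: the wanted flask is the clear one at scene (347,212), and the one at (372,246) is turquoise. The white cap is at about (297,206) and the red cap is on the other vial at (318,168). Next I'll measure positions.

Run:
```python
from h import *
np.set_printoptions(precision=1,suppress=True)
A=cam("scene");B=cam("side")
def hsv(c): return cv2.cvtColor(c["img"],cv2.COLOR_RGB2HSV).astype(int)
ha,hb=hsv(A),hsv(B)
green=lambda h:(h[...,0]>45)&(h[...,0]<75)&(h[...,1]>120)
red=lambda h:((h[...,0]<4)|(h[...,0]>174))&(h[...,1]>150)&(h[...,2]>100)
white=lambda h:(h[...,1]<35)&(h[...,2]>150)
orange=lambda h:(h[...,0]>5)&(h[...,0]<20)&(h[...,1]>150)&(h[...,2]>150)
black=lambda h:(h[...,2]<60)
ca=lambda x,y:(190+x/3.6,150+y/3.6)
def go(n,f,ba,bb,z):
    a,sa,_=blob(f(ha),ba);b,sb,_=blob(f(hb),bb)
    X,e=tri(A,a,B,b);print(n,a,sa[2:],b,sb[2:],"tri",X,"gap",round(e,1),"onz",onz(A,[a],z)[0],onz(B,[b],z)[0])
go("flask",green,(338,195,360,215),(205,195,222,213),53)
go("turq",green,(365,225,385,248),(190,175,208,190),53)
go("red",red,(305,160,330,178),(228,230,250,250),53)
go("white",white,(288,199,306,213),(260,195,279,210),53)
go("oband",orange,(250,260,280,290),(290,178,308,195),13)
go("bband",black,(215,195,235,215),(340,220,360,240),13)
go("disc_o",orange,(225,278,245,298),(317,174,330,190),11.5)
go("disc_b",black,(195,210,210,225),(364,214,380,228),11.5)
go("plate",lambda h:(h[...,2]>150),(254,172,275,185),(300,246,322,258),22)
# trays
for n,lo,hi,ba,bb in (("blue",100,125,(350,260,470,375),(150,150,235,200)),("yellow",20,32,(195,115,280,175),(290,275,440,380))):
  for nm,c,h,bx in (("A",A,ha,ba),("B",B,hb,bb)):
    _,s,m=blob((h[...,0]>=lo)&(h[...,0]<=hi)&(h[...,1]>120),bx)
    k=cv2.findContours(m.astype(np.uint8),0,2)[0];k=max(k,key=cv2.contourArea)
    hull=cv2.convexHull(k)
    q=cv2.approxPolyN(hull,4)[0].astype(float) if hasattr(cv2,"approxPolyN") else 0
    P=onz(c,q,7);print(n,nm,s,q.tolist(),"\n",P[:,:2],"c",P.mean(0)[:2],"edges",np.linalg.norm(P-np.roll(P,1,0),axis=1),np.degrees(np.arctan2(*(P-np.roll(P,1,0))[:,1::-1].T)))
for n,im,x,y,w,h in (("ty",A,195,115,85,60),("tb",A,345,260,125,115),("tyB",B,290,275,150,105)):
  cv2.imwrite(f"pics/{n}.png",cv2.resize(im["img"][y:y+h,x:x+w,::-1],None,fx=4,fy=4,interpolation=2))
```

```text
flask [349.7 203.9] [ 9 11 83] [213.1 205. ] [ 9  9 75] tri [457.   49.1  53.8] gap 1.4 onz [457.2  48.4  53. ] [456.9  50.9  53. ]
turq [374.9 236.9] [11 12 96] [200.  184.4] [ 8  8 54] tri [463.7 137.2  53.2] gap 1.2 onz [464.2 137.   53. ] [463.4 138.   53. ]
red [318.3 165.8] [11  8 66] [239.  236.4] [13  8 90] tri [455.  -68.9  58.5] gap 1.0 onz [451.7 -74.   53. ] [457.5 -61.6  53. ]
white [296.7 203.5] [ 18  14 173] [269.4 200.2] [12  7 70] tri [551.4   4.2  60.9] gap 1.1 onz [548.   -2.1  53. ] [557.2  16.   53. ]
oband [263.7 274.4] [10 12 71] [299.1 184.5] [ 5  6 21] tri [670.9  90.8  20.7] gap 3.2 onz [667.6  87.4  13. ] [680.1 101.7  13. ]
bband [226.7 206.1] [ 9 13 58] [351.1 230.8] [ 9 13 48] tri [663.4 -97.4  14.9] gap 9.1 onz [659.5 -95.7  13. ] [670.  -96.6  13. ]
disc_o [234.6 285.9] [11 10 55] [322. 180.] [1 1 1] tri [727.1  85.7  19.7] gap 6.4 onz [723.2  83.   11.5] [739.8  97.1  11.5]
disc_b [201.5 218. ] [10 10 59] [370.7 219.2] [ 7  9 24] tri [720.4 -88.9  17.5] gap 5.9 onz [717.1 -91.7  11.5] [730.4 -83.   11.5]
plate [266.  174.7] [21 13 86] [310.  252.3] [1
[... 373 characters left out ...]
.0, 180.0], [174.0, 195.0], [156.0, 170.0], [206.0, 158.0]] 
 [[555.  206.9]
 [422.4 201.2]
 [419.9 339.8]
 [551.3 345.2]] c [487.2 273.3] edges [138.4 132.7 138.5 131.6] [ -88.5 -177.6   91.1    2.4]
yellow A [ 203  121   70   48 1962] [[274.0, 151.0], [223.0, 168.0], [201.0, 135.0], [249.0, 120.0]] 
 [[ 486.3 -210.1]
 [ 618.  -213.1]
 [ 618.3 -352.9]
 [ 484.4 -352.2]] c [ 551.7 -282.1] edges [142.1 131.7 139.8 133.9] [ 89.2  -1.3 -89.9 179.7]
yellow B [ 303  281  131   99 7104] [[436.0, 338.0], [359.0, 383.0], [300.0, 311.0], [372.0, 280.0]] 
 [[ 619.  -351. ]
 [ 481.7 -351.1]
 [ 482.3 -214.3]
 [ 619.5 -215.3]] c [ 550.6 -283. ] edges [135.8 137.3 136.8 137.2] [ -90.2 -180.    89.8   -0.4]
```

View pics/tb.png

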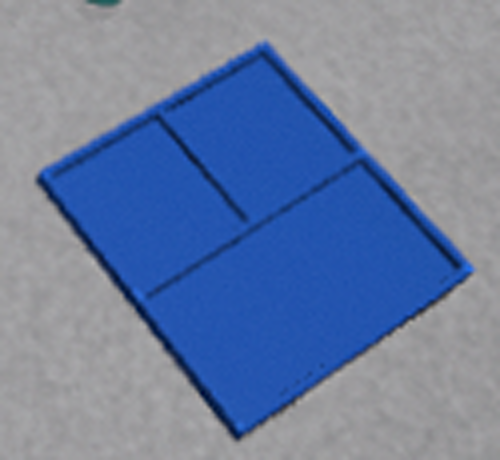

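View pics/tyB.png

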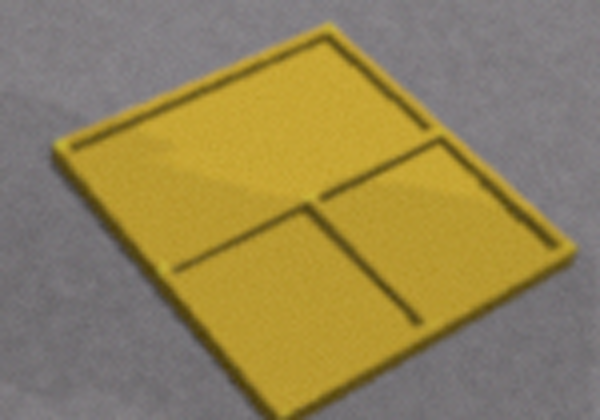

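Both views agree to within about 3 mm on the trays. The blue tray is at about (488,275), turned about 1.5°, with its long bay on the +y side. The yellow tray is at about (551,-282), turned about 0°, also with its bay on +y. I'll go over the objects for a closer wrist view, squaring the tool on the way so that tool x = world y and tool y = world x.

```bash
python3 -m creep '[{"gripper":1,"dx":4.5,"dy":5.55,"dz":-1,"rz":4.82},{"gripper":1,"dx":8.96,"dy":11.12,"dz":-1,"rz":4.82},{"gripper":1,"dx":8.96,"dy":11.12,"dz":-1,"rz":4.82},{"gripper":1,"dx":8.96,"dy":11.12,"dz":-1,"rz":4.82},{"gripper":1,"dx":8.96,"dy":11.12,"dz":-1,"rz":4.82},{"gripper":1,"dx":8.96,"dy":11.12,"dz":-1,"rz":4.82},{"gripper":1,"dx":8.96,"dy":11.12,"dz":-1,"rz":4.82},{"gripper":1,"dx":8.96,"dy":11.12,"dz":-1,"rz":4.82},{"gripper":1,"dx":8.96,"dy":11.12,"dz":-1,"rz":4.82},{"gripper":1,"dx":8.96,"dy":11.12,"dz":-1,"rz":4.82},{"gripper":1,"dx":8.96,"dy":11.12,"dz":-1,"rz":4.82},{"gripper":1,"dx":8.96,"dy":11.12,"dz":-1,"rz":4.82},{"gripper":1,"dx":8.96,"dy":11.12,"dz":-1,"rz":4.82},{"gripper":1,"dx":8.96,"dy":11.12,"dz":-1,"rz":4.82},{"gripper":1,"dx":8.96,"dy":11.12,"dz":-1,"rz":4.82},{"gripper":1,"dx":8.96,"dy":11.12,"dz":-1,"rz":4.82}]'
python3 - <<'E'
from h import *
c=cam("wrist");cv2.imwrite("pics/w1.png",c["img"][:,:,::-1])
s=read_state();print(s["clock"],s["tcp_pos"],rot(s["tool_rot"]).round(3),s["qpos"])
E
```

```text
0.4 [ 275.07491418 -616.33275737  191.44576149] [[-0.408  0.913 -0.   ]
 [ 0.913  0.408  0.   ]
 [ 0.     0.    -1.   ]] [-8.62909174e-01  3.58710688e-01  1.18277911e-02 -6.85876101e-05
 -1.22408575e+00 -2.88076892e-01]invalid input at $[0]: expected keys gripper, dx, dy, dz, rx, ry, rz
```

View pics/w1.png

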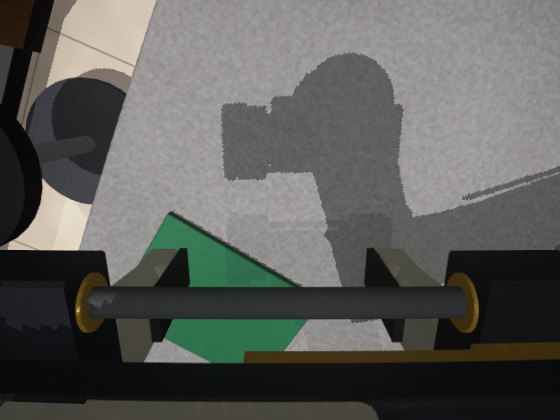

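The call was refused because every row needs all seven keys, so the picture hasn't changed. I'll resend it in full.

```bash
python3 -m creep '[{"gripper":1,"dx":4.5,"dy":5.55,"dz":-1,"rx":0,"ry":0,"rz":4.82},{"gripper":1,"dx":8.96,"dy":11.12,"dz":-1,"rx":0,"ry":0,"rz":4.82},{"gripper":1,"dx":8.96,"dy":11.12,"dz":-1,"rx":0,"ry":0,"rz":4.82},{"gripper":1,"dx":8.96,"dy":11.12,"dz":-1,"rx":0,"ry":0,"rz":4.82},{"gripper":1,"dx":8.96,"dy":11.12,"dz":-1,"rx":0,"ry":0,"rz":4.82},{"gripper":1,"dx":8.96,"dy":11.12,"dz":-1,"rx":0,"ry":0,"rz":4.82},{"gripper":1,"dx":8.96,"dy":11.12,"dz":-1,"rx":0,"ry":0,"rz":4.82},{"gripper":1,"dx":8.96,"dy":11.12,"dz":-1,"rx":0,"ry":0,"rz":4.82},{"gripper":1,"dx":8.96,"dy":11.12,"dz":-1,"rx":0,"ry":0,"rz":4.82},{"gripper":1,"dx":8.96,"dy":11.12,"dz":-1,"rx":0,"ry":0,"rz":4.82},{"gripper":1,"dx":8.96,"dy":11.12,"dz":-1,"rx":0,"ry":0,"rz":4.82},{"gripper":1,"dx":8.96,"dy":11.12,"dz":-1,"rx":0,"ry":0,"rz":4.82},{"gripper":1,"dx":8.96,"dy":11.12,"dz":-1,"rx":0,"ry":0,"rz":4.82},{"gripper":1,"dx":8.96,"dy":11.12,"dz":-1,"rx":0,"ry":0,"rz":4.82},{"gripper":1,"dx":8.96,"dy":11.12,"dz":-1,"rx":0,"ry":0,"rz":4.82},{"gripper":1,"dx":8.96,"dy":11.12,"dz":-1,"rx":0,"ry":0,"rz":4.82}]'
python3 - <<'E'
from h import *
c=cam("wrist");cv2.imwrite("pics/w2.png",c["img"][:,:,::-1])
s=read_state();print(s["clock"],s["tcp_pos"],rot(s["tool_rot"]).round(3),s["qpos"])
E
```

```text
clock: 2.4
tcp_pos: [600.0, 18.5, 241.8]
tool_rot: [-0.0, 0.708, 0.706, 0.0]
contact_force: [-0.9, -0.5, 1.2]
width: 87.3
2.45 [600.03141413  18.6211113  241.80515187] [[ 0.002  1.     0.   ]
 [ 1.    -0.002  0.   ]
 [ 0.     0.    -1.   ]] [ 3.56059684e-01  2.08381851e-01 -8.14590315e-02 -2.32281205e-04
 -1.28052063e+00 -1.92863899e+00]
```

View pics/w2.png

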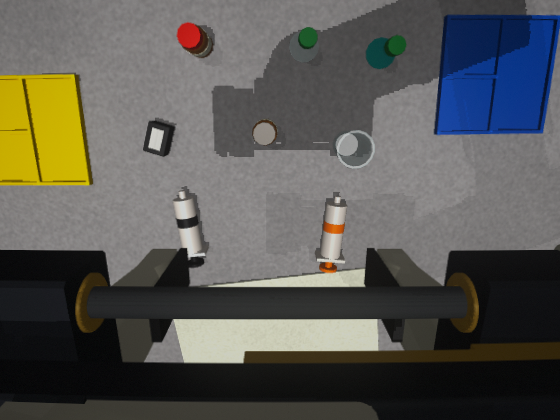

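The wrist view shows everything: red cap (189,36), flask stopper (308,38), turquoise (397,45), white cap (264,132), beaker (355,149), block (158,138), black syringe (187,225), orange syringe (334,233), yellow tray at left and blue tray at right. I'll take precise measurements from this picture.

```bash
cat > m.py <<'E'
from h import *
np.set_printoptions(precision=1,suppress=True)
c=cam("wrist");im=c["img"];h=cv2.cvtColor(im,cv2.COLOR_RGB2HSV).astype(int)
H,S,V=h[...,0],h[...,1],h[...,2]
def cen(n,m,box,z):
    p,s,_=blob(m,box);print(n,p,s[2:],onz(c,[p],z)[0])
cen("flask",(H>45)&(H<75)&(S>120),(295,25,322,50),55)
cen("white",(S<60)&(V>120),(250,118,280,148),58)
cen("red",((H<5)|(H>174))&(S>150),(170,20,205,50),55)
# block: top dark quad + plate
p,s,m=blob((V<50),(140,115,180,160));
cen("plate",V>170,(144,122,172,155),22)
_,_,mp=blob(V>150,(144,122,172,155))
r=cv2.minAreaRect(max(cv2.findContours(mp.astype(np.uint8),0,2)[0],key=cv2.contourArea));b=cv2.boxPoints(r);P=onz(c,b,22);e=P-np.roll(P,1,0)
print("plate box",r[0],np.linalg.norm(e,axis=1),np.degrees(np.arctan2(e[:,1],e[:,0])),P.mean(0))
m=((V<60)|mp)&True
_,_,mb=blob(m,(140,115,180,160));r=cv2.minAreaRect(max(cv2.findContours(mb.astype(np.uint8),0,2)[0],key=cv2.contourArea));P=onz(c,cv2.boxPoints(r),15);e=P-np.roll(P,1,0)
print("block box",r[0],np.linalg.norm(e,axis=1),np.degrees(np.arctan2(e[:,1],e[:,0])),P.mean(0))
for n,box,bandf in (("black",(165,180,212,272),V<60),("orange",(312,185,352,278),(H>5)&(H<20)&(S>150)&(V>130))):
    _,_,mw=blob((S<40)&(V>165),box)
    m=np.zeros_like(mw);x0,y0,x1,y1=box;m[y0:y1,x0:x1]=(((S<40)&(V>165))|bandf)[y0:y1,x0:x1]
    ys,xs=np.nonzero(m);G=onz(c,np.c_[xs,ys],13)[:,:2]
    k=G[np.abs(G[:,0]-G[:,0].mean())<25]
    # slice centres
    cs=[];w=[]
    for y in np.unique(ys):
        t=np.sort(xs[ys==y])
        if 15<len(t)<32: cs.append(((t[0]+t[-1])/2,y));w.append(t[-1]-t[0]+1)
    Q=onz(c,cs,13)[:,:2]
    L=cv2.fitLine(Q.astype(np.float32),cv2.DIST_HUBER,0,.01,.01).ravel();
    if L[0]>0:L[:2]*=-1
    t=(G-L[2:])@L[:2]
    n0,n1=t.min(),t.max();o=L[2:]+L[:2]*(n0+n1)/2
    print(n,"dir deg",np.degrees(np.arctan2(L[1],L[0])),"len",n1-n0,"mid",o,"w",np.median(w)*np.linalg.norm(onz(c,[cs[0]],13)-onz(c,[(cs[0][0]+1,cs[0][1])],13)))
    bb=blob(bandf,(box[0],205,box[2],240));print(" band",onz(c,[bb[0]],20)[0])
for n,f,bx in (("blue",(H>100)&(H<125)&(S>120),(425,5,559,145)),("yellow",(H>18)&(H<34)&(S>120),(0,65,100,195))):
    p,s,m=blob(f,bx);k=max(cv2.findContours(m.astype(np.uint8),0,2)[0],key=cv2.contourArea)
    q=cv2.approxPolyN(cv2.convexHull(k),4)[0].astype(float);P=onz(c,q,9);e=P-np.roll(P,1,0)
    print(n,s,q.tolist(),P[:,:2].tolist(),P.mean(0),np.linalg.norm(e,axis=1),np.degrees(np.arctan2(e[:,1],e[:,0])))
E
python3 m.py
```

```text
flask [307.3  37.6] [ 19  22 307] [457.6  49.6  55. ]
white [263.6 133.4] [ 22  22 373] [551.7   5.   58. ]
red [189.4  35.8] [ 26  27 534] [455.4 -68.2  55. ]
plate [155.5 138.7] [ 15  22 226] [ 559.9 -123.    22. ]
plate box (155.50001525878906, 138.5) [13.9 24.  13.7 24. ] [-102.5  162.3   77.6  -17.2] [ 559.8 -123.    22. ]
block box (158.1888427734375, 137.80686950683594) [31.7 39.2 31.  39.2] [-103.9  160.8   76.3  -18. ] [ 559.8 -122.1   15. ]
black dir deg 177.39607 len 109.81571384385906 mid [681.4 -97.5] w 25.250065094833957
 band [663.5 -93.2  20. ]
orange dir deg -174.65111 len 112.61627057457 mid [689.6  93.4] w 23.96166035665816
 band [672.   90.3  20. ]
blue [  434    15   125   120 13394] [[561.0, 15.0], [543.0, 133.0], [434.0, 134.0], [444.0, 15.0]] [[421.52648690545885, 340.50089622025894], [553.3752596372904, 344.5283203498499], [555.7581739253277, 208.570820051489], [425.0316430403285, 205.1353975271971]] [488.9 274.7   9. ] [135.4 131.9 136.  130.8] [  91.5    1.7  -89.  -178.5]
yellow [   0   74   93  112 9445] [[78.0, 74.0], [93.0, 184.0], [0.0, 185.0], [0.0, 74.0]] [[486.0749635695309, -211.63323940770692], [616.6769003086936, -212.41003535229842], [617.337087063958, -334.78559611679196], [484.0029460052513, -305.9652392199051]] [ 551.  -266.2    9. ] [ 94.4 130.6 122.4 136.4] [ 88.7  -0.3 -89.7 167.8]
```

The wrist and stereo fixes agree within 1 mm on the white vial (551.5,4.5) and the flask (457.4,49.4), and the blue tray is confirmed at about (489,275), 1.5°. First I'll grip the white vial's body with the tool tip at z 12.

```bash
python3 -m creep '[{"gripper":0.6,"dx":-0.28,"dy":-0.97,"dz":1,"rx":0,"ry":0,"rz":0},{"gripper":0.6,"dx":-0.28,"dy":-0.97,"dz":2,"rx":0,"ry":0,"rz":0},{"gripper":0.6,"dx":-0.28,"dy":-0.97,"dz":3,"rx":0,"ry":0,"rz":0},{"gripper":0.6,"dx":-0.28,"dy":-0.97,"dz":3,"rx":0,"ry":0,"rz":0},{"gripper":0.6,"dx":-0.28,"dy":-0.97,"dz":4,"rx":0,"ry":0,"rz":0},{"gripper":0.6,"dx":-0.28,"dy":-0.97,"dz":4.6,"rx":0,"ry":0,"rz":0},{"gripper":0.6,"dx":-0.28,"dy":-0.97,"dz":4.6,"rx":0,"ry":0,"rz":0},{"gripper":0.6,"dx":-0.28,"dy":-0.97,"dz":4.6,"rx":0,"ry":0,"rz":0},{"gripper":0,"dx":-0.28,"dy":-0.97,"dz":4.6,"rx":0,"ry":0,"rz":0},{"gripper":0,"dx":-0.28,"dy":-0.97,"dz":4.6,"rx":0,"ry":0,"rz":0},{"gripper":0,"dx":-0.28,"dy":-0.97,"dz":4.6,"rx":0,"ry":0,"rz":0},{"gripper":0,"dx":-0.28,"dy":-0.97,"dz":4.6,"rx":0,"ry":0,"rz":0},{"gripper":0,"dx":-0.28,"dy":-0.97,"dz":4.6,"rx":0,"ry":0,"rz":0},{"gripper":0,"dx":-0.28,"dy":-0.97,"dz":4.6,"rx":0,"ry":0,"rz":0}]'
```

```text
clock: 4.25
tcp_pos: [551.9, 5.0, 12.1]
tool_rot: [0.0, 0.708, 0.707, 0.0]
contact_force: [-0.5, -0.2, 5.3]
width: 22.7
```

The width reads 22.7 mm where the body should give 28, so I'll look before lifting.

Run:
```python
from h import *
s=read_state();print(s["clock"],s["width"],s["contact_force"],s["moment"])
a=camera("scene")["img"][:,:,::-1];b=camera("side")["img"][:,:,::-1];w=camera("wrist")["img"][:,:,::-1]
x=np.hstack([cv2.resize(i,(390,292),interpolation=2) for i in (a[150:270,220:380],b[150:270,200:360])])
cv2.imwrite("pics/g1.png",np.vstack([x,cv2.resize(w[0:420,:],(780,585))[0:300]]))
print(read_state()["width"])
```

```text
4.25 22.74873209492071 [-0.47118399 -0.19896575  5.30128933] [0.07516123 0.31313796 0.01620925]
23.12953382825781
```

View pics/g1.png

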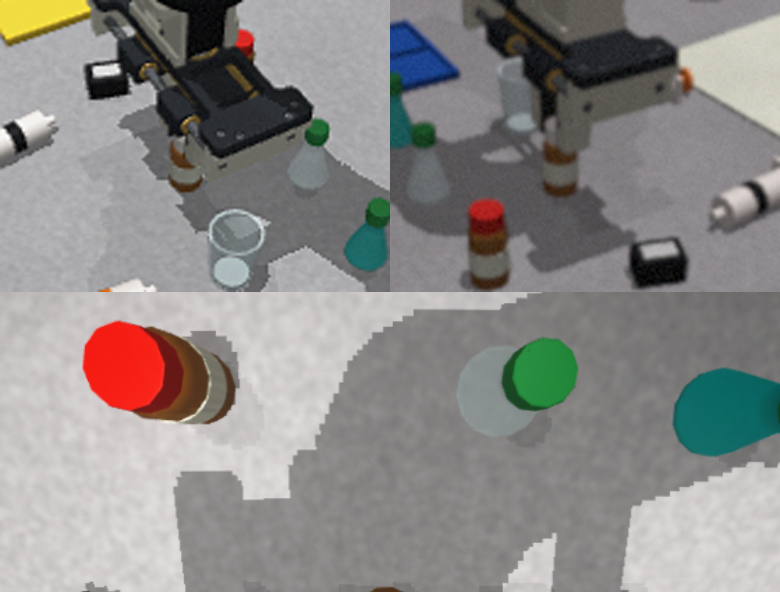

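The vial stands upright between the fingers, but the fingertips seem to end high, near the cap. I'll check that by projecting the reported tip into the views.

Run:
```python
from h import *
s=read_state();T=rot(s["tool_rot"]);p=s["tcp_pos"];print(p,T.round(4))
out=[]
for n in ("scene","side"):
    c=cam(n);im=cv2.resize(c["img"],None,fx=6,fy=6,interpolation=cv2.INTER_CUBIC)[:,:,::-1].copy()
    for z,col in ((0,(0,255,0)),(12,(0,255,255)),(31,(255,0,255)),(45,(255,255,0))):
        for dy in (-12,12):
            u=proj(c,[[p[0]+0,p[1]+dy,z]])[0]*6+3;cv2.circle(im,tuple(int(v) for v in u),4,col,-1)
    u=proj(c,[[p[0],p[1],25]])[0]*6
    x,y=int(u[0])-195,int(u[1])-250;out.append(im[y:y+500,x:x+390])
cv2.imwrite("pics/g2.png",np.hstack(out))
```

```text
[551.90489164   4.94297559  12.10890694] [[ 1.5e-03  1.0e+00  8.0e-04]
 [ 1.0e+00 -1.5e-03  4.0e-04]
 [ 4.0e-04  8.0e-04 -1.0e+00]]
```

View pics/g2.png

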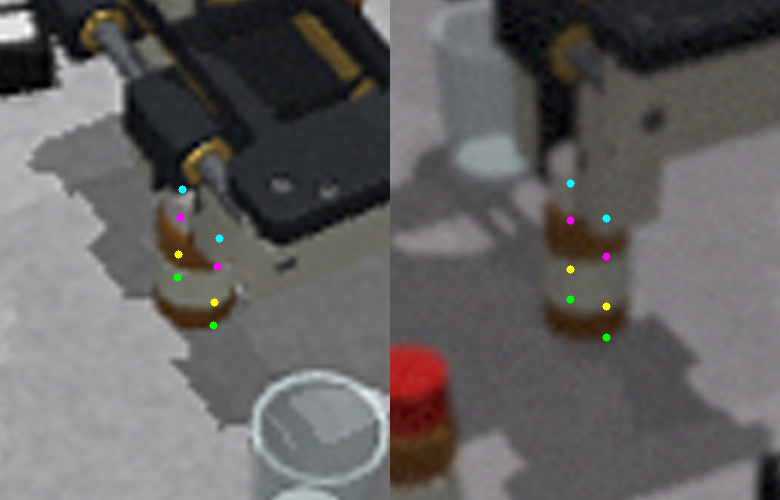

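Run:
```python
from h import *
c=camera("wrist");E=np.linalg.inv(c["hand_eye"]);K=np.array([[c["fx"],0,c["cx"]],[0,c["fy"],c["cy"]],[0,0,1.]])
for z in (0,-10,-19,-30,-40):
  for y in (-9.5,9.5):
    X=np.array([[-44,y,z,1],[44,y,z,1.]])@E.T
    print(z,y,cv2.projectPoints(X[:,:3]*[1,-1,-1],np.zeros(3),np.zeros(3),K,c["dist_coeffs"])[0].ravel().round())
cv2.imwrite("pics/g3.png",cv2.resize(c["img"][200:340,180:380,::-1],None,fx=4,fy=4,interpolation=2))
```

```text
0 -9.5 [201. 225. 352. 225.]
0 9.5 [203. 255. 350. 255.]
-10 -9.5 [197. 231. 355. 231.]
-10 9.5 [200. 262. 353. 262.]
-19 -9.5 [194. 237. 359. 237.]
-19 9.5 [196. 269. 356. 269.]
-30 -9.5 [189. 245. 364. 245.]
-30 9.5 [192. 279. 361. 279.]
-40 -9.5 [184. 253. 369. 253.]
-40 9.5 [187. 288. 366. 288.]
```

View pics/g3.png

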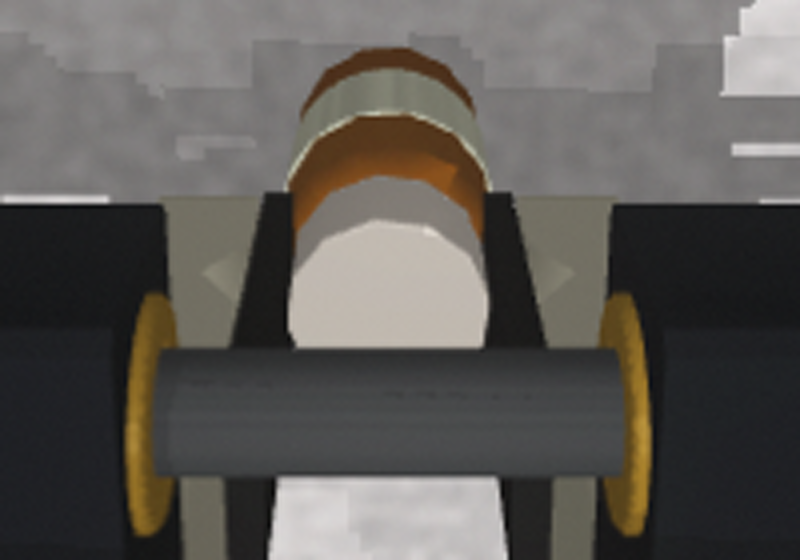

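The open inner corners in the wrist view fit a point about 33 mm behind the reported TCP. The scene and side views agree, with the tip now at about z 45. So the real finger end sits about 33 mm above the reported TCP, and the pads are holding the 24 mm cap. That hold is usable, so I'll lift, carry to above the +x blue pocket, and check there.

```bash
python3 -m creep '[{"gripper":0,"dx":0,"dy":0,"dz":-0.4,"rx":0,"ry":0,"rz":0},{"gripper":0,"dx":0,"dy":0,"dz":-1.2,"rx":0,"ry":0,"rz":0},{"gripper":0,"dx":0,"dy":0,"dz":-2,"rx":0,"ry":0,"rz":0},{"gripper":0,"dx":0,"dy":0,"dz":-2,"rx":0,"ry":0,"rz":0},{"gripper":0,"dx":0.8,"dy":-0.1,"dz":-2,"rx":0,"ry":0,"rz":0},{"gripper":0,"dx":1.6,"dy":-0.2,"dz":-2,"rx":0,"ry":0,"rz":0},{"gripper":0,"dx":2.4,"dy":-0.3,"dz":-2,"rx":0,"ry":0,"rz":0},{"gripper":0,"dx":3.2,"dy":-0.4,"dz":-2,"rx":0,"ry":0,"rz":0},{"gripper":0,"dx":4,"dy":-0.5,"dz":-2,"rx":0,"ry":0,"rz":0},{"gripper":0,"dx":4.5,"dy":-0.6,"dz":-2,"rx":0,"ry":0,"rz":0},{"gripper":0,"dx":4.77,"dy":-0.6,"dz":-2,"rx":0,"ry":0,"rz":0},{"gripper":0,"dx":4.77,"dy":-0.6,"dz":-2,"rx":0,"ry":0,"rz":0},{"gripper":0,"dx":4.77,"dy":-0.6,"dz":-2,"rx":0,"ry":0,"rz":0}]'
python3 - <<'E'
from h import *
c=cam("wrist");a=cam("scene")
cv2.imwrite("pics/v1.png",np.hstack([cv2.resize(c["img"],(420,315)),cv2.resize(a["img"][200:380,300:480],(315,315))])[:,:,::-1])
E
```

```text
clock: 6.18
tcp_pos: [522.0, 242.6, 111.7]
tool_rot: [0.0, 0.708, 0.706, -0.0]
contact_force: [0.7, -0.3, -0.5]
width: 23.1
```

View pics/v1.png

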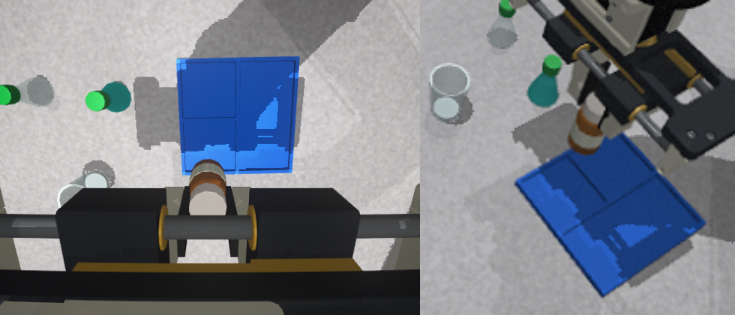

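The vial hangs upright, with the same lean as the neighbouring flask in the picture. The blue tray is fully in the wrist view, with corners at about (237,77), (397,75), (390,230) and (245,232). I'll refine its pose.

Run:
```python
from h import *
np.set_printoptions(precision=1,suppress=True)
c=cam("wrist");h=cv2.cvtColor(c["img"],cv2.COLOR_RGB2HSV).astype(int)
_,s,m=blob((h[...,0]>100)&(h[...,0]<125)&(h[...,1]>120),(200,50,430,260))
k=max(cv2.findContours(m.astype(np.uint8),0,2)[0],key=cv2.contourArea)
q=cv2.approxPolyN(cv2.convexHull(k),4)[0].astype(float);P=onz(c,q,9);e=P-np.roll(P,1,0)
print(s,q.tolist(),P[:,:2],P.mean(0),np.linalg.norm(e,axis=1),np.degrees(np.arctan2(e[:,1],e[:,0])))
```

```text
[  235    75   164   158 23428] [[388.0, 230.0], [243.0, 232.0], [234.0, 78.0], [400.0, 74.0]] [[553.6 343.2]
 [555.1 212.2]
 [424.2 208.8]
 [421.  341.7]] [488.5 276.5   9. ] [132.6 130.9 131.  132.9] [   0.7  -89.3 -178.5   91.4]
```

```bash
python3 -m creep '[{"gripper":0,"dx":0.03,"dy":-0.01,"dz":0.7,"rx":0,"ry":0,"rz":0},{"gripper":0,"dx":0.03,"dy":-0.01,"dz":1.3,"rx":0,"ry":0,"rz":0},{"gripper":0,"dx":0.03,"dy":-0.01,"dz":1.7,"rx":0,"ry":0,"rz":0},{"gripper":0,"dx":0.03,"dy":-0.01,"dz":1.9,"rx":0,"ry":0,"rz":0},{"gripper":0,"dx":0.03,"dy":-0.01,"dz":1.9,"rx":0,"ry":0,"rz":0},{"gripper":0,"dx":0.03,"dy":-0.01,"dz":1.9,"rx":0,"ry":0,"rz":0},{"gripper":0.5,"dx":0.03,"dy":-0.01,"dz":1.9,"rx":0,"ry":0,"rz":0},{"gripper":0.5,"dx":0.03,"dy":-0.01,"dz":1.9,"rx":0,"ry":0,"rz":0},{"gripper":0.5,"dx":0.03,"dy":-0.01,"dz":1.9,"rx":0,"ry":0,"rz":0},{"gripper":0.5,"dx":0.03,"dy":-0.01,"dz":1.2,"rx":0,"ry":0,"rz":0},{"gripper":0.5,"dx":0.03,"dy":-0.01,"dz":0,"rx":0,"ry":0,"rz":0},{"gripper":0.5,"dx":0.03,"dy":-0.01,"dz":-1.5,"rx":0,"ry":0,"rz":0},{"gripper":0.5,"dx":0.03,"dy":-0.01,"dz":-1.5,"rx":0,"ry":0,"rz":0},{"gripper":0.5,"dx":0.03,"dy":-0.01,"dz":-1.5,"rx":0,"ry":0,"rz":0}]'
python3 - <<'E'
from h import *
c=cam("wrist");a=cam("scene")
cv2.imwrite("pics/v2.png",np.hstack([cv2.resize(c["img"],(420,315)),cv2.resize(a["img"][200:380,300:480],(315,315))])[:,:,::-1])
E
```

```text
clock: 8.07
tcp_pos: [521.9, 244.5, 188.0]
tool_rot: [0.0, 0.708, 0.706, 0.001]
contact_force: [-0.4, -0.4, -0.7]
width: 43.8
```

View pics/v2.png

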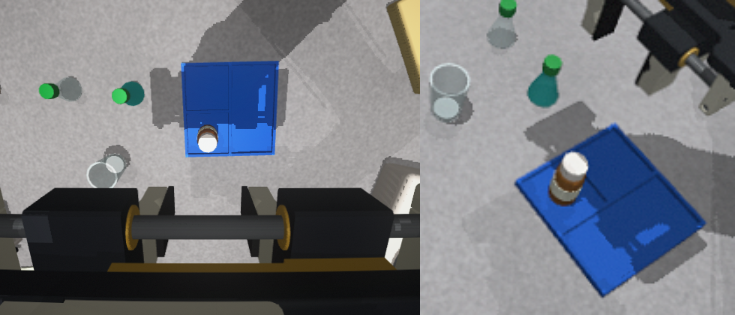

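The white vial now stands upright in the blue +x pocket, scene crop (570,180). Next I'll look at the black syringe from above.

```bash
python3 -m creep '[{"gripper":1,"dx":-1,"dy":0.56,"dz":0.1,"rx":0,"ry":0,"rz":0},{"gripper":1,"dx":-3.4,"dy":1.9,"dz":0.3,"rx":0,"ry":0,"rz":0},{"gripper":1,"dx":-6.8,"dy":3.7,"dz":0.6,"rx":0,"ry":0,"rz":0},{"gripper":1,"dx":-6.8,"dy":3.7,"dz":0.6,"rx":0,"ry":0,"rz":0},{"gripper":1,"dx":-6.8,"dy":3.7,"dz":0.6,"rx":0,"ry":0,"rz":0},{"gripper":1,"dx":-6.8,"dy":3.7,"dz":0.6,"rx":0,"ry":0,"rz":0},{"gripper":1,"dx":-6.8,"dy":3.7,"dz":0.6,"rx":0,"ry":0,"rz":0},{"gripper":1,"dx":-6.8,"dy":3.7,"dz":0.6,"rx":0,"ry":0,"rz":0},{"gripper":1,"dx":-6.8,"dy":3.7,"dz":0.6,"rx":0,"ry":0,"rz":0},{"gripper":1,"dx":-6.8,"dy":3.7,"dz":0.6,"rx":0,"ry":0,"rz":0}]'
python3 - <<'E'
from h import *
c=cam("wrist")
cv2.imwrite("pics/s1.png",c["img"][:,:,::-1])
E
```

```text
clock: 9.43
tcp_pos: [704.6, -95.4, 155.8]
tool_rot: [-0.0, 0.707, 0.707, -0.001]
contact_force: [-0.2, 0.7, 0.3]
width: 87.7
```

View pics/s1.png

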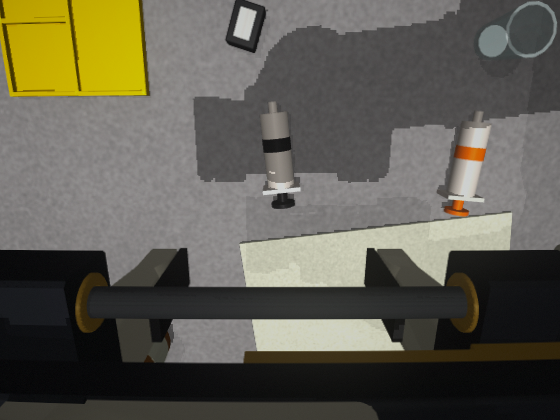

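The black syringe lies at the middle: nozzle tip (273,103), band (277,144), flange (282,190), disc (284,203). The orange one's nozzle tip is at (479,112), with its flange at (460,197) and disc at (457,211). I'll cast these points onto the axis height.

Run:
```python
from h import *
np.set_printoptions(precision=1,suppress=True)
c=cam("wrist")
for n,a in (("black",[(273,102),(275,111),(277,144.5),(282,190)]),("orange",[(479,111.5),(476,122),(470,154),(460,197)])):
    P=onz(c,a,13);print(n,P[:,:2].tolist());d=P[0]-P[3];L=np.linalg.norm(d);u=d/L
    print(" nozzle-flange",L,"(expect 82) ang",np.degrees(np.arctan2(d[1],d[0])),"origin est",P[3]+u*32,P[0]-u*50,"barrel end - flange",np.linalg.norm(P[1]-P[3]),"(72)")
cv2.imwrite("pics/s1z.png",cv2.resize(c["img"][0:220,220:500,::-1],None,fx=2.7,fy=2.7,interpolation=2))
for n,f,bx in (("yellow",0,0),):pass
h=cv2.cvtColor(c["img"],cv2.COLOR_RGB2HSV).astype(int)
_,_,m=blob(h[...,2]>170,(232,3,262,45));r=cv2.minAreaRect(max(cv2.findContours(m.astype(np.uint8),0,2)[0],key=cv2.contourArea));P=onz(c,cv2.boxPoints(r),22);e=P-np.roll(P,1,0)
print("plate",r,P.mean(0),np.linalg.norm(e,axis=1),np.degrees(np.arctan2(e[:,1],e[:,0])))
```

```text
black [[624.7538905227424, -98.80612169595615], [632.8090926867335, -96.97543952790778], [663.6993687976674, -95.1318283517854], [708.2108441689426, -90.21577099293603]]
 nozzle-flange 83.89789769180683 (expect 82) ang -174.12315513257067 origin est [676.4 -93.5  13. ] [674.5 -93.7  13. ] barrel end - flange 75.70414285418933 (72)
orange [[632.2381958677303, 94.85838018320585], [641.9052975447712, 93.41230648067996], [672.2204121320756, 92.07819624135031], [715.2997477783139, 88.40409165218595]]
 nozzle-flange 83.3119393978812 (expect 82) ang 175.5567663772343 origin est [683.4  90.9  13. ] [682.1  91.   13. ] barrel end - flange 73.56512448743847 (72)
plate ((244.52943420410156, 22.88235092163086), (15.522278785705566, 30.074417114257812), 14.03624439239502) [ 559.7 -122.8   22. ] [13.3 23.8 13.  23.9] [-103.4  163.3   76.8  -16.1]
```

View pics/s1z.png

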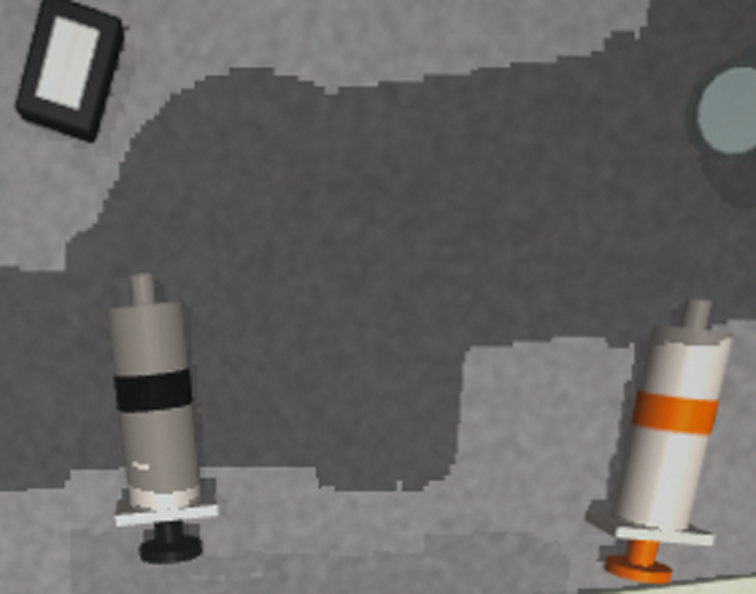

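Black syringe: nozzle to flange measures 83.9 mm against 82 expected, origin at about (675.5,-93.6), axis at +5.9°. Before low grasps I need to know how low the gripper's body hangs relative to the real tips, so I'll overlay tool heights on the side and scene views.

Run:
```python
from h import *
s=read_state();T=rot(s["tool_rot"]);p=s["tcp_pos"]
out=[]
for n in ("scene","side"):
    c=cam(n);f=4;im=cv2.resize(c["img"],None,fx=f,fy=f,interpolation=cv2.INTER_CUBIC)[:,:,::-1].copy()
    for z,col in ((0,(0,255,0)),(-33,(0,255,255)),(-66,(255,0,255)),(-99,(255,255,0))):
        for x in (-96,-65,-44,44,65,96):
          for y in (-9.5,9.5):
            u=proj(c,[p+T@np.array([x,y,z])])[0]*f+f/2;cv2.circle(im,tuple(int(v) for v in u),3,col,-1)
    u=proj(c,[p+T@np.array([0,0,-50])])[0]*f
    x,y=max(0,int(u[0])-195),max(0,int(u[1])-280);q=im[y:y+560,x:x+395];print(n,x,y,q.shape);out.append(cv2.copyMakeBorder(q,0,560-q.shape[0],0,395-q.shape[1],0))
cv2.imwrite("pics/g4.png",np.hstack(out))
```

```text
scene 567 274 (560, 395, 3)
side 1323 239 (560, 395, 3)
```

View pics/g4.png

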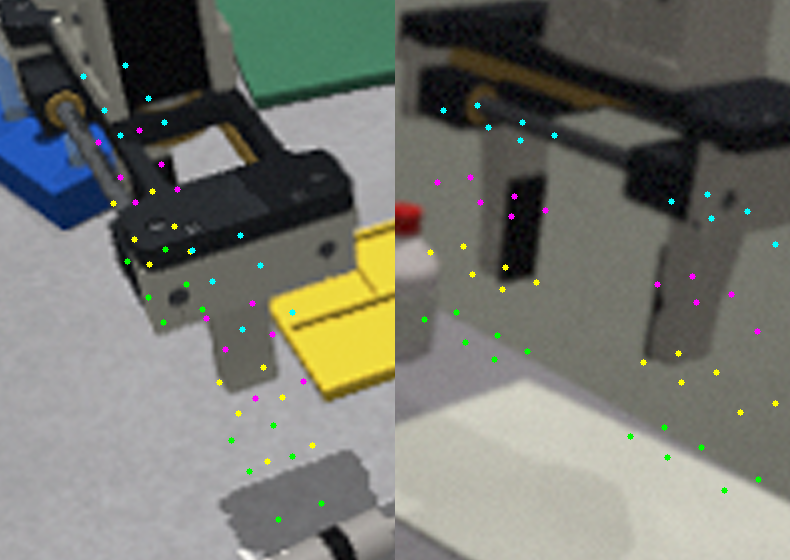

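The real tips sit on the −33 mm marks and the body starts about 62 mm above them, so the reported TCP is simply 33 mm too deep and the rest of the geometry matches the description. I'll grip the black barrel with the real tip at about z 6, which is reported z −27.

```bash
python3 -m creep '[{"gripper":0.8,"dx":0.03,"dy":-0.63,"dz":1,"rx":0,"ry":0,"rz":-1.18},{"gripper":0.8,"dx":0.03,"dy":-0.63,"dz":2,"rx":0,"ry":0,"rz":-1.18},{"gripper":0.8,"dx":0.03,"dy":-0.63,"dz":2.6,"rx":0,"ry":0,"rz":-1.18},{"gripper":0.8,"dx":0.03,"dy":-0.63,"dz":3.1,"rx":0,"ry":0,"rz":-1.18},{"gripper":0.8,"dx":0.03,"dy":-0.63,"dz":3.4,"rx":0,"ry":0,"rz":-1.18},{"gripper":0.8,"dx":0.03,"dy":-0.63,"dz":3.4,"rx":0,"ry":0,"rz":-1.18},{"gripper":0.8,"dx":0.03,"dy":-0.63,"dz":3.4,"rx":0,"ry":0,"rz":-1.18}]'
python3 - <<'E'
from h import *
c=cam("wrist");b=cam("side")
cv2.imwrite("pics/s2.png",np.hstack([cv2.resize(c["img"],(420,315)),cv2.resize(b["img"][170:290,270:430],(380,315)[0:2])])[:,:,::-1])
E
```

```text
clock: 10.5
tcp_pos: [674.2, -94.5, -12.7]
tool_rot: [0.001, 0.67, 0.742, 0.0]
contact_force: [0.2, -0.2, 0.0]
width: 70.1
```

View pics/s2.png

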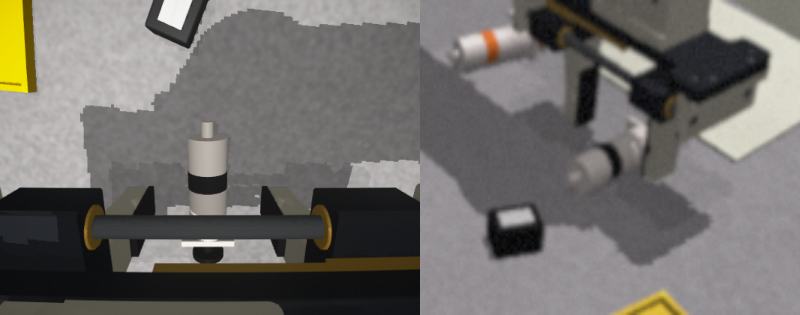

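The syringe is centred and square between the fingers, with the barrel at column 208 midway between the pads. I'll go down the last 14 mm and close.

```bash
python3 -m creep '[{"gripper":0.8,"dx":0,"dy":0,"dz":0.15,"rx":0,"ry":0,"rz":0},{"gripper":0.8,"dx":0,"dy":0,"dz":0.28,"rx":0,"ry":0,"rz":0},{"gripper":0.8,"dx":0,"dy":0,"dz":0.28,"rx":0,"ry":0,"rz":0},{"gripper":0,"dx":0,"dy":0,"dz":0.28,"rx":0,"ry":0,"rz":0},{"gripper":0,"dx":0,"dy":0,"dz":0.28,"rx":0,"ry":0,"rz":0},{"gripper":0,"dx":0,"dy":0,"dz":0.28,"rx":0,"ry":0,"rz":0},{"gripper":0,"dx":0,"dy":0,"dz":0.28,"rx":0,"ry":0,"rz":0},{"gripper":0,"dx":0,"dy":0,"dz":0.28,"rx":0,"ry":0,"rz":0}]'
```

```text
clock: 11.6
tcp_pos: [674.3, -94.5, -26.4]
tool_rot: [0.001, 0.67, 0.742, 0.0]
contact_force: [-0.6, -0.4, -0.5]
width: 25.6
```

The width is 25.6 mm, matching the 26 mm barrel. I'll lift, carry to above the blue bay and turn to the tray's angle.

```bash
python3 -m creep '[{"gripper":0,"dx":0,"dy":0,"dz":-0.3,"rx":0,"ry":0,"rz":0},{"gripper":0,"dx":0,"dy":0,"dz":-1.2,"rx":0,"ry":0,"rz":0},{"gripper":0,"dx":0,"dy":0,"dz":-2.2,"rx":0,"ry":0,"rz":0},{"gripper":0,"dx":0.4,"dy":-0.15,"dz":-2.8,"rx":0,"ry":0,"rz":0},{"gripper":0,"dx":1.2,"dy":-0.42,"dz":-2.8,"rx":0,"ry":0,"rz":0.2},{"gripper":0,"dx":2.1,"dy":-0.74,"dz":-2.8,"rx":0,"ry":0,"rz":0.4},{"gripper":0,"dx":3,"dy":-1.05,"dz":-2.8,"rx":0,"ry":0,"rz":0.6},{"gripper":0,"dx":3.9,"dy":-1.37,"dz":-2.8,"rx":0,"ry":0,"rz":0.8},{"gripper":0,"dx":4.8,"dy":-1.68,"dz":-2.8,"rx":0,"ry":0,"rz":0.9},{"gripper":0,"dx":5.7,"dy":-2,"dz":-2.8,"rx":0,"ry":0,"rz":0.9},{"gripper":0,"dx":6.6,"dy":-2.31,"dz":-2.8,"rx":0,"ry":0,"rz":0.9},{"gripper":0,"dx":7.5,"dy":-2.6,"dz":-2.8,"rx":0,"ry":0,"rz":0.9},{"gripper":0,"dx":8.1,"dy":-2.8,"dz":-2.8,"rx":0,"ry":0,"rz":0.9},{"gripper":0,"dx":8.38,"dy":-2.89,"dz":-2.8,"rx":0,"ry":0,"rz":0.9},{"gripper":0,"dx":8.38,"dy":-2.89,"dz":-2.8,"rx":0,"ry":0,"rz":0.9},{"gripper":0,"dx":8.38,"dy":-2.89,"dz":-2.8,"rx":0,"ry":0,"rz":0.9}]'
python3 - <<'E'
from h import *
c=cam("wrist");b=cam("scene")
cv2.imwrite("pics/s3.png",np.hstack([cv2.resize(c["img"],(420,315)),cv2.resize(b["img"][200:380,300:500],(370,315))])[:,:,::-1])
E
```

```text
clock: 13.6
tcp_pos: [488.1, 307.1, 113.3]
tool_rot: [0.001, 0.699, 0.715, 0.0]
contact_force: [-0.1, -0.4, -0.2]
width: 25.1
```

View pics/s3.png

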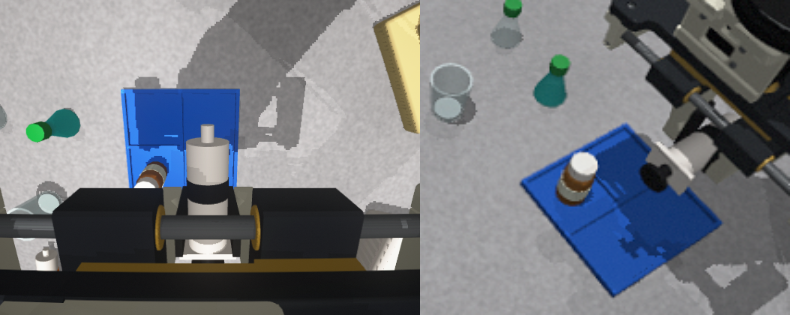

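The syringe is square with the tray, over the bay. I'll lower it until its underside is about 4.5 mm up, release gently and rise.

```bash
python3 -m creep '[{"gripper":0,"dx":0,"dy":0,"dz":0.8,"rx":0,"ry":0,"rz":0},{"gripper":0,"dx":0,"dy":0,"dz":1.6,"rx":0,"ry":0,"rz":0},{"gripper":0,"dx":0,"dy":0,"dz":2.3,"rx":0,"ry":0,"rz":0},{"gripper":0,"dx":0,"dy":0,"dz":2.6,"rx":0,"ry":0,"rz":0},{"gripper":0,"dx":0,"dy":0,"dz":2.7,"rx":0,"ry":0,"rz":0},{"gripper":0,"dx":0,"dy":0,"dz":2.7,"rx":0,"ry":0,"rz":0},{"gripper":0.45,"dx":0,"dy":0,"dz":2.7,"rx":0,"ry":0,"rz":0},{"gripper":0.45,"dx":0,"dy":0,"dz":2.7,"rx":0,"ry":0,"rz":0},{"gripper":0.45,"dx":0,"dy":0,"dz":2.7,"rx":0,"ry":0,"rz":0},{"gripper":0.45,"dx":0,"dy":0,"dz":2,"rx":0,"ry":0,"rz":0},{"gripper":0.45,"dx":0,"dy":0,"dz":1,"rx":0,"ry":0,"rz":0},{"gripper":0.45,"dx":0,"dy":0,"dz":0,"rx":0,"ry":0,"rz":0},{"gripper":0.45,"dx":0,"dy":0,"dz":-0.5,"rx":0,"ry":0,"rz":0},{"gripper":0.45,"dx":0,"dy":0,"dz":-0.5,"rx":0,"ry":0,"rz":0}]'
python3 - <<'E'
from h import *
c=cam("wrist");b=cam("scene")
cv2.imwrite("pics/s4.png",np.hstack([cv2.resize(c["img"],(420,315)),cv2.resize(b["img"][200:380,300:500],(370,315))])[:,:,::-1])
E
```

```text
clock: 15.45
tcp_pos: [489.2, 308.0, 141.0]
tool_rot: [0.001, 0.699, 0.715, 0.003]
contact_force: [0.0, 0.3, -0.5]
width: 39.3
```

View pics/s4.png

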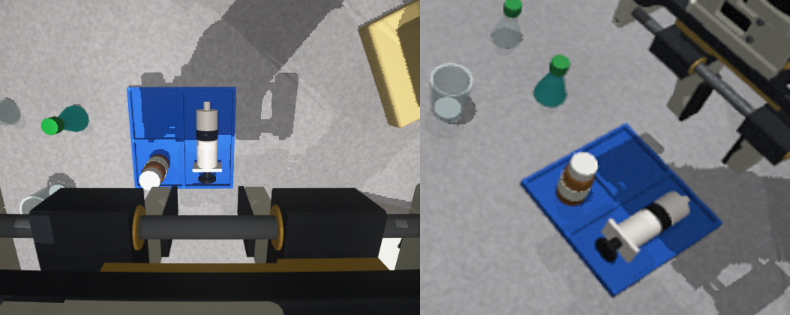

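The black syringe lies flat in the blue bay, crop (645,225), and the vial is undisturbed. Next is the clear flask at (457.4,49.4). I'll stop above it to check.

```bash
python3 -m creep '[{"gripper":0.45,"dx":-1,"dy":-0.15,"dz":0,"rx":0,"ry":0,"rz":0.26},{"gripper":0.45,"dx":-2.2,"dy":-0.32,"dz":0.3,"rx":0,"ry":0,"rz":0.26},{"gripper":0.45,"dx":-3.4,"dy":-0.5,"dz":0.6,"rx":0,"ry":0,"rz":0.26},{"gripper":0.45,"dx":-4.5,"dy":-0.65,"dz":1,"rx":0,"ry":0,"rz":0.26},{"gripper":0.45,"dx":-5.16,"dy":-0.75,"dz":1,"rx":0,"ry":0,"rz":0.26},{"gripper":0.45,"dx":-5.16,"dy":-0.75,"dz":1,"rx":0,"ry":0,"rz":0.26},{"gripper":0.45,"dx":-5.16,"dy":-0.75,"dz":1,"rx":0,"ry":0,"rz":0.26},{"gripper":0.45,"dx":-5.16,"dy":-0.75,"dz":1,"rx":0,"ry":0,"rz":0.26}]'
python3 - <<'E'
from h import *
c=cam("wrist");b=cam("scene");h=cv2.cvtColor(c["img"],cv2.COLOR_RGB2HSV).astype(int)
try:
  p,s,_=blob((h[...,0]>45)&(h[...,0]<75)&(h[...,1]>120),(230,200,330,330));print(p,s,onz(c,[p],60))
except Exception as e: print(e)
cv2.imwrite("pics/f1.png",np.hstack([cv2.resize(c["img"],(420,315)),cv2.resize(b["img"][150:290,280:440],(360,315))])[:,:,::-1])
E
```

```text
clock: 16.55
tcp_pos: [456.2, 48.7, 87.8]
tool_rot: [0.001, 0.707, 0.707, 0.0]
contact_force: [0.1, 0.7, -0.2]
width: 39.5
[278.16310976 223.53353659] [265 208  27  31 656] [[455.24969699  49.79463584  60.        ]]
```

View pics/f1.png

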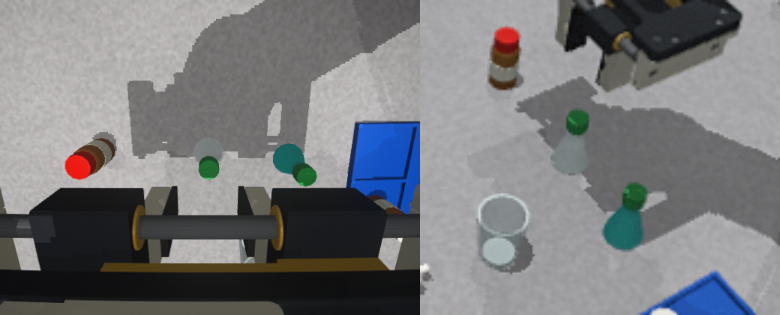

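The clear flask's stopper, at (208,167), is midway between the fingers, with the turquoise one well to the right. I'll descend so the real tip reaches about z 42, then grip.

```bash
python3 -m creep '[{"gripper":0.45,"dx":0.02,"dy":0.01,"dz":0.7,"rx":0,"ry":0,"rz":0},{"gripper":0.45,"dx":0.02,"dy":0.01,"dz":1.3,"rx":0,"ry":0,"rz":0},{"gripper":0.45,"dx":0.02,"dy":0.01,"dz":1.58,"rx":0,"ry":0,"rz":0},{"gripper":0.45,"dx":0.02,"dy":0.01,"dz":1.58,"rx":0,"ry":0,"rz":0},{"gripper":0.45,"dx":0.02,"dy":0.01,"dz":1.58,"rx":0,"ry":0,"rz":0},{"gripper":0,"dx":0.02,"dy":0.01,"dz":1.58,"rx":0,"ry":0,"rz":0},{"gripper":0,"dx":0.02,"dy":0.01,"dz":1.58,"rx":0,"ry":0,"rz":0},{"gripper":0,"dx":0.02,"dy":0.01,"dz":1.58,"rx":0,"ry":0,"rz":0},{"gripper":0,"dx":0.02,"dy":0.01,"dz":1.58,"rx":0,"ry":0,"rz":0},{"gripper":0,"dx":0.02,"dy":0.01,"dz":1.58,"rx":0,"ry":0,"rz":0}]'
```

```text
clock: 17.9
tcp_pos: [457.0, 49.8, 9.3]
tool_rot: [0.001, 0.707, 0.707, 0.001]
contact_force: [-1.5, -1.1, 5.6]
width: 17.9
```

The width is 17.9 mm; readings run about 1 mm low, so this fits the 19 mm stopper. I'll lift and carry to above the yellow −x pocket.

```bash
python3 -m creep '[{"gripper":0,"dx":0,"dy":0,"dz":-0.4,"rx":0,"ry":0,"rz":0},{"gripper":0,"dx":0,"dy":0,"dz":-1.3,"rx":0,"ry":0,"rz":0},{"gripper":0,"dx":0,"dy":0,"dz":-2,"rx":0,"ry":0,"rz":0},{"gripper":0,"dx":-0.4,"dy":0.1,"dz":-2.2,"rx":0,"ry":0,"rz":0},{"gripper":0,"dx":-1.2,"dy":0.2,"dz":-2.2,"rx":0,"ry":0,"rz":0},{"gripper":0,"dx":-2,"dy":0.35,"dz":-2.2,"rx":0,"ry":0,"rz":0},{"gripper":0,"dx":-2.8,"dy":0.5,"dz":-2.2,"rx":0,"ry":0,"rz":0},{"gripper":0,"dx":-3.6,"dy":0.62,"dz":-2.2,"rx":0,"ry":0,"rz":0},{"gripper":0,"dx":-4.4,"dy":0.75,"dz":-2.2,"rx":0,"ry":0,"rz":0},{"gripper":0,"dx":-5.2,"dy":0.9,"dz":-2.2,"rx":0,"ry":0,"rz":0},{"gripper":0,"dx":-6,"dy":1.03,"dz":-2.2,"rx":0,"ry":0,"rz":0},{"gripper":0,"dx":-6.7,"dy":1.15,"dz":-2.2,"rx":0,"ry":0,"rz":0},{"gripper":0,"dx":-7.1,"dy":1.22,"dz":-2.2,"rx":0,"ry":0,"rz":0},{"gripper":0,"dx":-7.28,"dy":1.24,"dz":-2.2,"rx":0,"ry":0,"rz":0},{"gripper":0,"dx":-7.28,"dy":1.24,"dz":-2.2,"rx":0,"ry":0,"rz":0},{"gripper":0,"dx":-7.28,"dy":1.24,"dz":-2.2,"rx":0,"ry":0,"rz":0}]'
python3 - <<'E'
from h import *
np.set_printoptions(precision=1,suppress=True)
c=cam("wrist");b=cam("side")
h=cv2.cvtColor(c["img"],cv2.COLOR_RGB2HSV).astype(int)
try:
  _,s,m=blob((h[...,0]>18)&(h[...,0]<34)&(h[...,1]>120),(180,30,460,245))
  k=max(cv2.findContours(m.astype(np.uint8),0,2)[0],key=cv2.contourArea)
  q=cv2.approxPolyN(cv2.convexHull(k),4)[0].astype(float);P=onz(c,q,9);e=P-np.roll(P,1,0)
  print(s,q.tolist(),P[:,:2],P.mean(0),np.linalg.norm(e,axis=1),np.degrees(np.arctan2(e[:,1],e[:,0])))
except Exception as e: print(e)
cv2.imwrite("pics/f2.png",np.hstack([cv2.resize(c["img"],(420,315)),cv2.resize(b["img"][220:400,260:450],(330,315))])[:,:,::-1])
E
```

```text
clock: 19.9
tcp_pos: [518.9, -313.3, 119.6]
tool_rot: [0.001, 0.707, 0.707, 0.001]
contact_force: [-0.0, -0.2, -0.9]
width: 18.1
[  236   155   152    90 12997] [[388.0, 155.0], [379.0, 244.0], [238.0, 244.0], [236.0, 155.0]] [[ 483.4 -216.3]
 [ 566.7 -217.2]
 [ 566.7 -349.3]
 [ 483.7 -348.5]] [ 525.1 -282.8    9. ] [132.2  83.3 132.1  83.1] [ 90.1  -0.6 -90.  179.5]
```

View pics/f2.png

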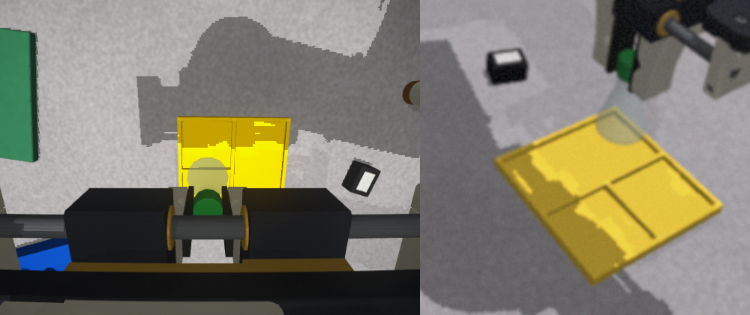

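The yellow tray's near edges put its centre at about (550.5,-282.8), angle about 0°. The flask hangs upright over the −x/−y pocket. I'll lower and release it.

```bash
python3 -m creep '[{"gripper":0,"dx":-0.03,"dy":-0.01,"dz":0.8,"rx":0,"ry":0,"rz":0},{"gripper":0,"dx":-0.03,"dy":-0.01,"dz":1.5,"rx":0,"ry":0,"rz":0},{"gripper":0,"dx":-0.03,"dy":-0.01,"dz":1.95,"rx":0,"ry":0,"rz":0},{"gripper":0,"dx":-0.03,"dy":-0.01,"dz":2.12,"rx":0,"ry":0,"rz":0},{"gripper":0,"dx":-0.03,"dy":-0.01,"dz":2.12,"rx":0,"ry":0,"rz":0},{"gripper":0,"dx":-0.03,"dy":-0.01,"dz":2.12,"rx":0,"ry":0,"rz":0},{"gripper":0.45,"dx":-0.03,"dy":-0.01,"dz":2.12,"rx":0,"ry":0,"rz":0},{"gripper":0.45,"dx":-0.03,"dy":-0.01,"dz":2.12,"rx":0,"ry":0,"rz":0},{"gripper":0.45,"dx":-0.03,"dy":-0.01,"dz":2.12,"rx":0,"ry":0,"rz":0},{"gripper":0.45,"dx":-0.03,"dy":-0.01,"dz":1.4,"rx":0,"ry":0,"rz":0},{"gripper":0.45,"dx":-0.03,"dy":-0.01,"dz":0.3,"rx":0,"ry":0,"rz":0},{"gripper":0.45,"dx":-0.03,"dy":-0.01,"dz":-0.5,"rx":0,"ry":0,"rz":0},{"gripper":0.45,"dx":-0.03,"dy":-0.01,"dz":-0.5,"rx":0,"ry":0,"rz":0}]'
python3 - <<'E'
from h import *
c=cam("wrist");b=cam("side")
cv2.imwrite("pics/f3.png",np.hstack([cv2.resize(c["img"],(420,315)),cv2.resize(b["img"][220:400,260:450],(330,315))])[:,:,::-1])
E
```

```text
clock: 21.62
tcp_pos: [520.7, -315.7, 148.9]
tool_rot: [0.004, 0.707, 0.708, 0.002]
contact_force: [0.5, 0.2, 0.1]
width: 39.1
```

View pics/f3.png

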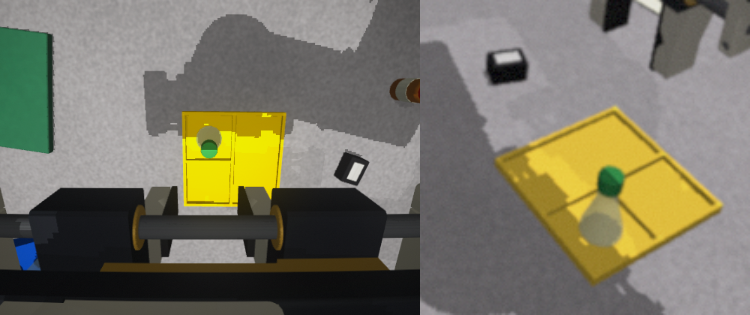

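The flask stands upright in its own pocket. Next is the block at (559.7,-122.8), with its long axis at about −16°. I'll hover with the jaws across its 26 mm side.

```bash
python3 -m creep '[{"gripper":0.7,"dx":0.8,"dy":0.16,"dz":0,"rx":0,"ry":0,"rz":1},{"gripper":0.7,"dx":1.9,"dy":0.4,"dz":0,"rx":0,"ry":0,"rz":2},{"gripper":0.7,"dx":3,"dy":0.6,"dz":0.6,"rx":0,"ry":0,"rz":3.26},{"gripper":0.7,"dx":3.86,"dy":0.78,"dz":1.2,"rx":0,"ry":0,"rz":3.26},{"gripper":0.7,"dx":3.86,"dy":0.78,"dz":1.9,"rx":0,"ry":0,"rz":3.26},{"gripper":0.7,"dx":3.86,"dy":0.78,"dz":1.9,"rx":0,"ry":0,"rz":3.26},{"gripper":0.7,"dx":3.86,"dy":0.78,"dz":1.9,"rx":0,"ry":0,"rz":3.26},{"gripper":0.7,"dx":3.86,"dy":0.78,"dz":1.9,"rx":0,"ry":0,"rz":3.26}]'
python3 - <<'E'
from h import *
c=cam("wrist");cv2.imwrite("pics/b1c.png",cv2.resize(c["img"][150:330,130:430],None,fx=2.6,fy=2.6,interpolation=2)[:,:,::-1])
E
```

```text
clock: 22.72
tcp_pos: [558.3, -122.2, 51.4]
tool_rot: [0.001, 0.8, 0.6, 0.002]
contact_force: [0.2, -1.3, -0.0]
width: 61.3
```

View pics/b1c.png

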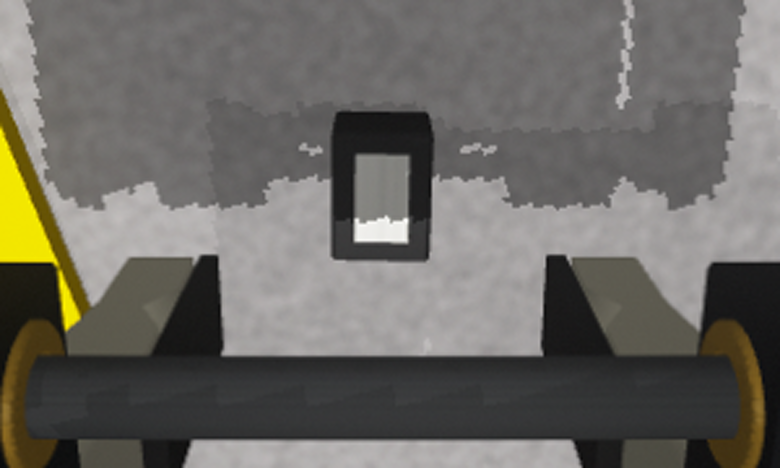

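The block is square and centred, with the plate at column 382 and the pads' midline at 381. I'll descend to real tip z about 6 and grip.

```bash
python3 -m creep '[{"gripper":0.7,"dx":0,"dy":0.03,"dz":0.7,"rx":0,"ry":0,"rz":0},{"gripper":0.7,"dx":0,"dy":0.03,"dz":1.2,"rx":0,"ry":0,"rz":0},{"gripper":0.7,"dx":0,"dy":0.03,"dz":1.5,"rx":0,"ry":0,"rz":0},{"gripper":0.7,"dx":0,"dy":0.03,"dz":1.58,"rx":0,"ry":0,"rz":0},{"gripper":0.7,"dx":0,"dy":0.03,"dz":1.58,"rx":0,"ry":0,"rz":0},{"gripper":0,"dx":0,"dy":0.03,"dz":1.58,"rx":0,"ry":0,"rz":0},{"gripper":0,"dx":0,"dy":0.03,"dz":1.58,"rx":0,"ry":0,"rz":0},{"gripper":0,"dx":0,"dy":0.03,"dz":1.58,"rx":0,"ry":0,"rz":0},{"gripper":0,"dx":0,"dy":0.03,"dz":1.58,"rx":0,"ry":0,"rz":0},{"gripper":0,"dx":0,"dy":0.03,"dz":1.58,"rx":0,"ry":0,"rz":0}]'
```

```text
clock: 24.02
tcp_pos: [560.2, -122.6, -27.5]
tool_rot: [0.002, 0.8, 0.6, 0.002]
contact_force: [0.4, 1.2, 1.2]
width: 25.6
```

The width is 25.6 mm, as it should be. I'll lift and carry to above the yellow +x pocket, turning square on the way.

```bash
python3 -m creep '[{"gripper":0,"dx":0,"dy":0,"dz":-0.3,"rx":0,"ry":0,"rz":0},{"gripper":0,"dx":0,"dy":0,"dz":-1.2,"rx":0,"ry":0,"rz":0},{"gripper":0,"dx":0,"dy":0,"dz":-2.2,"rx":0,"ry":0,"rz":0},{"gripper":0,"dx":-0.4,"dy":0.15,"dz":-2.8,"rx":0,"ry":0,"rz":-0.6},{"gripper":0,"dx":-1.2,"dy":0.5,"dz":-2.8,"rx":0,"ry":0,"rz":-1.4},{"gripper":0,"dx":-2.1,"dy":0.9,"dz":-2.8,"rx":0,"ry":0,"rz":-2.2},{"gripper":0,"dx":-2.9,"dy":1.2,"dz":-2.8,"rx":0,"ry":0,"rz":-3},{"gripper":0,"dx":-3.57,"dy":1.5,"dz":-2.8,"rx":0,"ry":0,"rz":-3.26},{"gripper":0,"dx":-3.57,"dy":1.5,"dz":-2.8,"rx":0,"ry":0,"rz":-3.26},{"gripper":0,"dx":-3.57,"dy":1.5,"dz":-2.8,"rx":0,"ry":0,"rz":-3.26},{"gripper":0,"dx":-3.57,"dy":1.5,"dz":-2.8,"rx":0,"ry":0,"rz":-3.26}]'
python3 - <<'E'
from h import *
c=cam("wrist");b=cam("side")
cv2.imwrite("pics/b2.png",np.hstack([cv2.resize(c["img"],(420,315)),cv2.resize(b["img"][220:400,260:450],(330,315))])[:,:,::-1])
E
```

```text
clock: 25.4
tcp_pos: [581.4, -314.1, 113.1]
tool_rot: [0.002, 0.707, 0.707, 0.002]
contact_force: [0.2, 0.2, -0.6]
width: 25.4
```

View pics/b2.png

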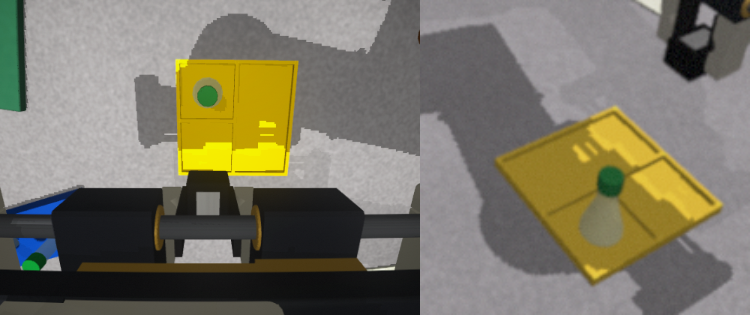

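Run:
```python
from h import *
np.set_printoptions(precision=1,suppress=True)
c=cam("wrist");h=cv2.cvtColor(c["img"],cv2.COLOR_RGB2HSV).astype(int)
_,s,m=blob((h[...,0]>18)&(h[...,0]<34)&(h[...,1]>120),(200,60,430,245))
k=max(cv2.findContours(m.astype(np.uint8),0,2)[0],key=cv2.contourArea)
q=cv2.approxPolyN(cv2.convexHull(k),4)[0].astype(float);P=onz(c,q,9);e=P-np.roll(P,1,0)
print(s,q.tolist(),P[:,:2],P.mean(0),np.linalg.norm(e,axis=1),np.degrees(np.arctan2(e[:,1],e[:,0])))
```

```text
[  234    79   164   166 23335] [[398.0, 80.0], [383.0, 234.0], [238.0, 253.0], [233.0, 78.0]] [[ 485.  -216.4]
 [ 617.3 -217.2]
 [ 636.2 -349.6]
 [ 484.1 -349.1]] [ 555.7 -283.1    9. ] [132.7 132.3 133.8 152.1] [ 89.6  -0.3 -81.9 179.8]
```

Three clean corners put the tray centre at about (550.8,-283); the fourth was off because the gripper hid it. I'll lower the block, keeping the tips just above the ridges, then release.

```bash
python3 -m creep '[{"gripper":0,"dx":-0.02,"dy":0.02,"dz":0.8,"rx":0,"ry":0,"rz":0},{"gripper":0,"dx":-0.02,"dy":0.02,"dz":1.6,"rx":0,"ry":0,"rz":0},{"gripper":0,"dx":-0.02,"dy":0.02,"dz":2.3,"rx":0,"ry":0,"rz":0},{"gripper":0,"dx":-0.02,"dy":0.02,"dz":2.6,"rx":0,"ry":0,"rz":0},{"gripper":0,"dx":-0.02,"dy":0.02,"dz":2.71,"rx":0,"ry":0,"rz":0},{"gripper":0,"dx":-0.02,"dy":0.02,"dz":2.71,"rx":0,"ry":0,"rz":0},{"gripper":0.45,"dx":-0.02,"dy":0.02,"dz":2.71,"rx":0,"ry":0,"rz":0},{"gripper":0.45,"dx":-0.02,"dy":0.02,"dz":2.71,"rx":0,"ry":0,"rz":0},{"gripper":0.45,"dx":-0.02,"dy":0.02,"dz":2.71,"rx":0,"ry":0,"rz":0},{"gripper":0.45,"dx":-0.02,"dy":0.02,"dz":2.2,"rx":0,"ry":0,"rz":0},{"gripper":0.45,"dx":-0.02,"dy":0.02,"dz":1.2,"rx":0,"ry":0,"rz":0},{"gripper":0.45,"dx":-0.02,"dy":0.02,"dz":0,"rx":0,"ry":0,"rz":0},{"gripper":0.45,"dx":-0.02,"dy":0.02,"dz":-0.7,"rx":0,"ry":0,"rz":0},{"gripper":0.45,"dx":-0.02,"dy":0.02,"dz":-0.7,"rx":0,"ry":0,"rz":0}]'
python3 - <<'E'
from h import *
c=cam("wrist");b=cam("side")
cv2.imwrite("pics/b3.png",np.hstack([cv2.resize(c["img"],(420,315)),cv2.resize(b["img"][220:400,260:450],(330,315))])[:,:,::-1])
E
```

```text
clock: 27.3
tcp_pos: [584.4, -315.9, 152.4]
tool_rot: [0.005, 0.707, 0.708, 0.004]
contact_force: [-0.2, 0.2, -1.0]
width: 39.1
```

View pics/b3.png

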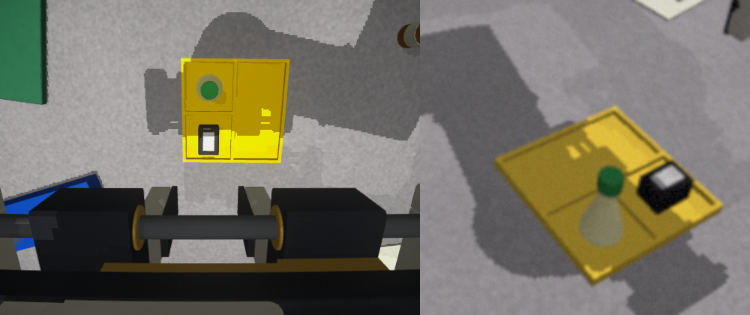

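The block sits flat and centred in its own pocket, wrist crop (208,139). Next is the orange syringe at about (682,91), axis at −4.4°.

```bash
python3 -m creep '[{"gripper":0.8,"dx":1,"dy":0.24,"dz":0,"rx":0,"ry":0,"rz":0.3},{"gripper":0.8,"dx":2.2,"dy":0.52,"dz":0,"rx":0,"ry":0,"rz":0.6},{"gripper":0.8,"dx":3.4,"dy":0.8,"dz":0.2,"rx":0,"ry":0,"rz":0.88},{"gripper":0.8,"dx":4.6,"dy":1.1,"dz":0.5,"rx":0,"ry":0,"rz":0.88},{"gripper":0.8,"dx":5.8,"dy":1.38,"dz":0.8,"rx":0,"ry":0,"rz":0.88},{"gripper":0.8,"dx":7,"dy":1.66,"dz":1.1,"rx":0,"ry":0,"rz":0.88},{"gripper":0.8,"dx":8.14,"dy":1.93,"dz":1.5,"rx":0,"ry":0,"rz":0.88},{"gripper":0.8,"dx":8.14,"dy":1.93,"dz":2,"rx":0,"ry":0,"rz":0.88},{"gripper":0.8,"dx":8.14,"dy":1.93,"dz":2.2,"rx":0,"ry":0,"rz":0.88},{"gripper":0.8,"dx":8.14,"dy":1.93,"dz":2.2,"rx":0,"ry":0,"rz":0.88},{"gripper":0.8,"dx":8.14,"dy":1.93,"dz":2.2,"rx":0,"ry":0,"rz":0.88},{"gripper":0.8,"dx":8.14,"dy":1.93,"dz":2.2,"rx":0,"ry":0,"rz":0.88}]'
python3 - <<'E'
from h import *
c=cam("wrist");cv2.imwrite("pics/o1.png",c["img"][:,:,::-1])
E
```

```text
clock: 28.9
tcp_pos: [679.7, 91.6, 40.3]
tool_rot: [0.002, 0.734, 0.68, 0.003]
contact_force: [-0.6, 0.1, 0.1]
width: 70.1
```

View pics/o1.png

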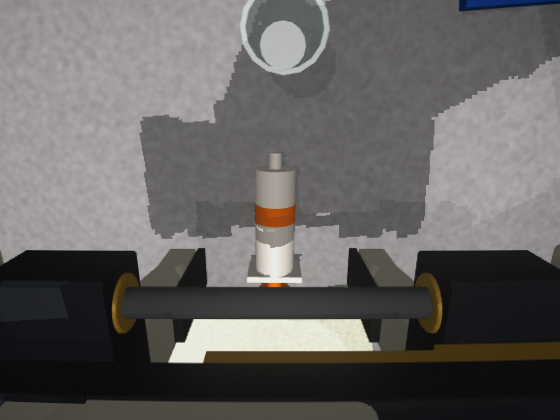

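The orange syringe is square and centred, at column 276 between pads at 205 and 348. I'll descend and grip.

```bash
python3 -m creep '[{"gripper":0.8,"dx":0,"dy":0.03,"dz":0.6,"rx":0,"ry":0,"rz":0},{"gripper":0.8,"dx":0,"dy":0.03,"dz":1.1,"rx":0,"ry":0,"rz":0},{"gripper":0.8,"dx":0,"dy":0.03,"dz":1.35,"rx":0,"ry":0,"rz":0},{"gripper":0.8,"dx":0,"dy":0.03,"dz":1.35,"rx":0,"ry":0,"rz":0},{"gripper":0.8,"dx":0,"dy":0.03,"dz":1.35,"rx":0,"ry":0,"rz":0},{"gripper":0,"dx":0,"dy":0.03,"dz":1.35,"rx":0,"ry":0,"rz":0},{"gripper":0,"dx":0,"dy":0.03,"dz":1.35,"rx":0,"ry":0,"rz":0},{"gripper":0,"dx":0,"dy":0.03,"dz":1.35,"rx":0,"ry":0,"rz":0},{"gripper":0,"dx":0,"dy":0.03,"dz":1.35,"rx":0,"ry":0,"rz":0},{"gripper":0,"dx":0,"dy":0.03,"dz":1.35,"rx":0,"ry":0,"rz":0}]'
```

```text
clock: 30.2
tcp_pos: [681.6, 91.6, -27.3]
tool_rot: [0.002, 0.734, 0.68, 0.003]
contact_force: [0.0, 0.5, 1.0]
width: 25.6
```

The width is 25.6 mm again. I'll lift and carry to above the yellow bay.

```bash
python3 -m creep '[{"gripper":0,"dx":0,"dy":0,"dz":-0.3,"rx":0,"ry":0,"rz":0},{"gripper":0,"dx":0,"dy":0,"dz":-1.2,"rx":0,"ry":0,"rz":0},{"gripper":0,"dx":0,"dy":0,"dz":-2.2,"rx":0,"ry":0,"rz":0},{"gripper":0,"dx":-0.4,"dy":-0.12,"dz":-2.8,"rx":0,"ry":0,"rz":0},{"gripper":0,"dx":-1.2,"dy":-0.36,"dz":-2.8,"rx":0,"ry":0,"rz":-0.2},{"gripper":0,"dx":-2,"dy":-0.6,"dz":-2.8,"rx":0,"ry":0,"rz":-0.4},{"gripper":0,"dx":-2.9,"dy":-0.87,"dz":-2.8,"rx":0,"ry":0,"rz":-0.6},{"gripper":0,"dx":-3.8,"dy":-1.14,"dz":-2.8,"rx":0,"ry":0,"rz":-0.85},{"gripper":0,"dx":-4.7,"dy":-1.41,"dz":-2.8,"rx":0,"ry":0,"rz":-0.85},{"gripper":0,"dx":-5.6,"dy":-1.68,"dz":-2.8,"rx":0,"ry":0,"rz":-0.85},{"gripper":0,"dx":-6.4,"dy":-1.92,"dz":-2.8,"rx":0,"ry":0,"rz":-0.85},{"gripper":0,"dx":-6.9,"dy":-2.07,"dz":-2.8,"rx":0,"ry":0,"rz":-0.85},{"gripper":0,"dx":-7.03,"dy":-2.11,"dz":-2.8,"rx":0,"ry":0,"rz":-0.85},{"gripper":0,"dx":-7.03,"dy":-2.11,"dz":-2.8,"rx":0,"ry":0,"rz":-0.85},{"gripper":0,"dx":-7.03,"dy":-2.11,"dz":-2.8,"rx":0,"ry":0,"rz":-0.85}]'
python3 - <<'E'
from h import *
c=cam("wrist");b=cam("side")
cv2.imwrite("pics/o2.png",np.hstack([cv2.resize(c["img"],(420,315)),cv2.resize(b["img"][220:400,260:450],(330,315))])[:,:,::-1])
E
```

```text
clock: 32.08
tcp_pos: [548.9, -250.2, 111.6]
tool_rot: [0.003, 0.708, 0.707, 0.003]
contact_force: [-0.7, 0.4, -1.1]
width: 24.9
```

View pics/o2.png

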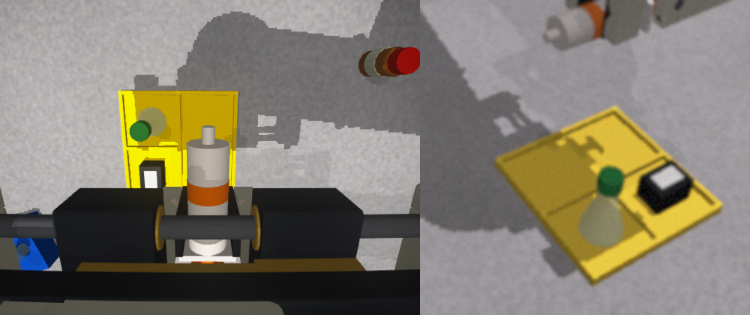

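The syringe is square over the bay, clear of the flask and block. I'll lower and release it.

```bash
python3 -m creep '[{"gripper":0,"dx":0,"dy":0.01,"dz":0.8,"rx":0,"ry":0,"rz":0},{"gripper":0,"dx":0,"dy":0.01,"dz":1.6,"rx":0,"ry":0,"rz":0},{"gripper":0,"dx":0,"dy":0.01,"dz":2.3,"rx":0,"ry":0,"rz":0},{"gripper":0,"dx":0,"dy":0.01,"dz":2.58,"rx":0,"ry":0,"rz":0},{"gripper":0,"dx":0,"dy":0.01,"dz":2.68,"rx":0,"ry":0,"rz":0},{"gripper":0,"dx":0,"dy":0.01,"dz":2.68,"rx":0,"ry":0,"rz":0},{"gripper":0.45,"dx":0,"dy":0.01,"dz":2.68,"rx":0,"ry":0,"rz":0},{"gripper":0.45,"dx":0,"dy":0.01,"dz":2.68,"rx":0,"ry":0,"rz":0},{"gripper":0.45,"dx":0,"dy":0.01,"dz":2.68,"rx":0,"ry":0,"rz":0},{"gripper":0.45,"dx":0,"dy":0.01,"dz":2.2,"rx":0,"ry":0,"rz":0},{"gripper":0.45,"dx":0,"dy":0.01,"dz":1.2,"rx":0,"ry":0,"rz":0},{"gripper":0.45,"dx":0,"dy":0.01,"dz":0,"rx":0,"ry":0,"rz":0},{"gripper":0.45,"dx":0,"dy":1,"dz":-1.2,"rx":0,"ry":0,"rz":0},{"gripper":0.45,"dx":0,"dy":1,"dz":-2,"rx":0,"ry":0,"rz":0},{"gripper":0.45,"dx":0,"dy":1,"dz":-2,"rx":0,"ry":0,"rz":0},{"gripper":0.45,"dx":0,"dy":1,"dz":-2,"rx":0,"ry":0,"rz":0}]'
python3 - <<'E'
from h import *
c=cam("wrist");b=cam("side");a=cam("scene")
cv2.imwrite("pics/e1.png",np.vstack([np.hstack([cv2.resize(c["img"][60:260,120:400],(400,290)),cv2.resize(b["img"][250:400,270:450],(390,290))]),np.hstack([cv2.resize(a["img"][150:380,270:500],(400,300)),cv2.resize(b["img"][140:280,150:350],(390,300))])])[:,:,::-1])
cv2.imwrite("pics/e2.png",a["img"][:,:,::-1])
E
```

```text
clock: 34.17
tcp_pos: [597.6, -250.0, 211.5]
tool_rot: [0.002, 0.708, 0.707, 0.003]
contact_force: [0.2, -0.1, 0.3]
width: 39.7
```

View pics/e1.png

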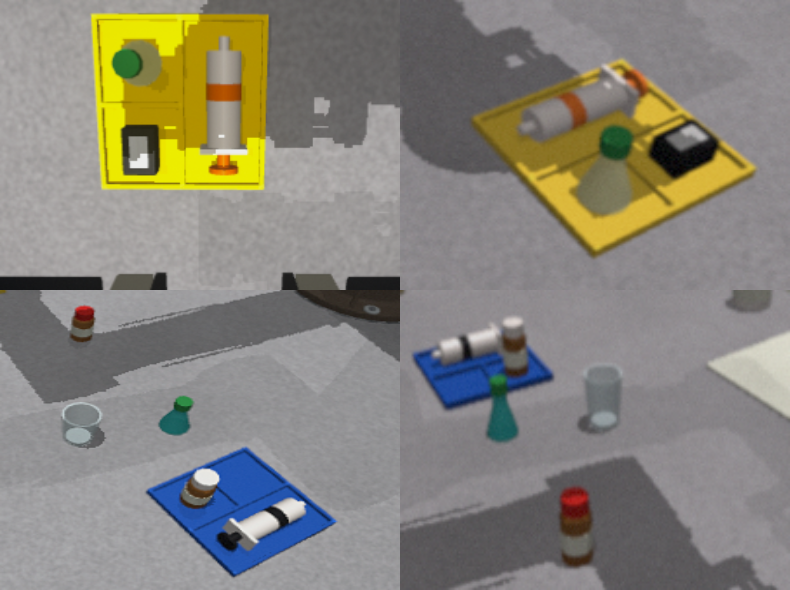

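View pics/e2.png

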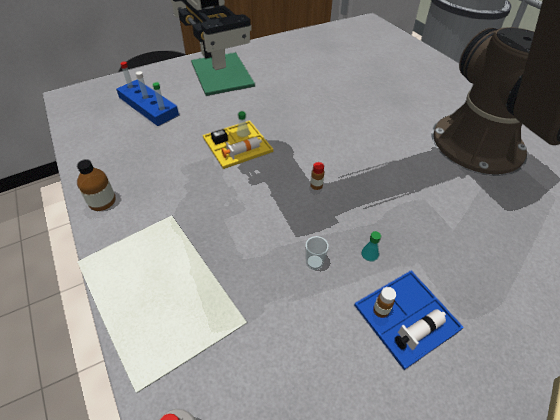

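Both kits look right. The orange disc looks closest to a ridge, so I'll measure that margin and hold the other placements against the trays numerically.

Run:
```python
from h import *
np.set_printoptions(precision=1,suppress=True)
c=cam("wrist");h=cv2.cvtColor(c["img"],cv2.COLOR_RGB2HSV).astype(int)
print("nozzle,flange",onz(c,[(276.8,85.5),(276.8,163.4)],17)[:,:2])
_,s,m=blob((h[...,0]>18)&(h[...,0]<34)&(h[...,1]>120),(160,50,330,220))
k=max(cv2.findContours(m.astype(np.uint8),0,2)[0],key=cv2.contourArea)
q=cv2.approxPolyN(cv2.convexHull(k),4)[0].astype(float);P=onz(c,q,9);print(P[:,:2],P.mean(0))
p,s,_=blob((h[...,0]>45)&(h[...,0]<75)&(h[...,1]>120),(190,80,225,120));print("stopper",onz(c,[p],60)[0])
A=cam("scene");B=cam("side")
for n,ba,bb in (("red",(305,155,330,178),(225,225,255,252)),):
  f=lambda h:((h[...,0]<4)|(h[...,0]>174))&(h[...,1]>150)&(h[...,2]>100)
  a=blob(f(cv2.cvtColor(A["img"],cv2.COLOR_RGB2HSV).astype(int)),ba)[0];b=blob(f(cv2.cvtColor(B["img"],cv2.COLOR_RGB2HSV).astype(int)),bb)[0];print(n,a,b,tri(A,a,B,b))
```

```text
nozzle,flange [[ 501.2 -249.5]
 [ 583.4 -249.6]]
[[ 485.1 -216.5]
 [ 617.  -218. ]
 [ 616.8 -350.5]
 [ 484.7 -348.9]] [ 550.9 -283.5    9. ]
stopper [ 519.9 -314.1   60. ]
red [318.4 165.5] [238.9 236.4] (array([454.6, -69.1,  58.8]), np.float64(0.7457751359128194))
```

The orange syringe spans x 501 to 601 in a bay from 489 to 613, and the red vial hasn't moved. I'm handing the job in.

```bash
python3 -c "
from bench import *
print(job_done())"
```

```text
the job is handed in; nothing more can be done
None
```

I made up both kits in the order asked and handed the job in at about 34 s of the 122 s allowed.

- **Blue tray:** the white-capped vial stands upright in a pocket, and the black-plunger syringe lies in the long bay.
- **Yellow tray:** the clear green-stoppered flask and the black block each have their own pocket, and the orange-plunger syringe lies in the long bay.

**Last checks:**
- **Yellow kit (measured):** the orange syringe has about 12 mm free at each end of its bay, and the flask's stopper is within about 2 mm of its pocket centre.
- **Block and blue kit:** I checked these in the pictures only. Everything sits flat or upright, clear of the ridges.
- **Left alone:** the red-capped vial measured the same position as at the start. The beaker and the turquoise flask look unmoved in the pictures.

**What disagreed:**
- **TCP depth:** the real fingertips are about 33 mm short of the reported TCP. The first grasp held the vial by its cap because of this, and I corrected for it in every later grasp.
- **Yellow tray fit:** one fit of the tray outline had a bad corner because the gripper hid it. A clear view afterwards confirmed the tray's position.

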